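Reload the flower press

ROBOT

A 7-joint arm with a two-finger parallel gripper is mounted at the origin on the work surface. World frame = base frame: x ahead of the robot, y to its left, z up, the work surface at z = 0. Lengths are in m, angles in rad, forces in N, time in s.
With the tool pointing down it reaches from about 0.4 to 0.85 m from the base axis. Payload 10.4 kg.
Tool frame: the origin (TCP) lies on the mounting face of the last link; the fingertips stand 173 mm ahead of it and the grasp point (between the pads) lies 155 mm ahead of it; z points along the fingers, y is the line along which they close (so a half turn about z gives the same grasp; the last joint's range is limited). The gripper opens to 85 mm and grips with 20 to 120 N. Pads are 22 mm wide; open, the fingers measure 114 mm over their backs; the gripper's body (76 mm by 85 mm) begins 54 mm behind the grasp point. The pads swing forward as they close: fully open they stand 13 mm farther back than shut.
Start: joints at [1.224, 0.332, -0.065, 1.46, 0.022, 1.35, -0.088], TCP at [0.199, -0.593, 0.405] pointing down, gripper open.
Joint ranges: [-2.6, 2.6], [-0.5, 2.12], [-1.47, 1.34], [0.16, 2.42], [-1.27, 4.41], [0.06, 2.06], [-2.6, 2.6]. Speed limits (rad/s): [2.22, 2.22, 2.79, 2.79, 3.14, 3.14, 3.14].

INTERFACE

Orientations are given as a unit quaternion [w, x, y, z].
In Python, from bench import sense, get_image, camera_model, hand_in gives the robot as it stands.
- The arm moves only by the shell command python3 -m handwheel 'ROWS' [OPENING]. ROWS is a JSON object of lists of equal length, an entry for each row: "dp": the shift along the tool's x, y, z in m, a list of three; "twist": the turn, a rotation vector about the tool's x, y, z in rad, a list of three. A call has 1 to 10 rows; each row shifts and turns the commanded pose from where the row before left it, along the tool's axes as they then stand; what a row does not reach is not made up. A row lasts 1/10 s, in which the tool goes at most 50 mm and 8.59 degrees, less where a joint would pass 70% of its speed; a pose out of reach is approached as far as the arm can. A call is refused whole if a number of a shift passes 0.05 or a number of a turn 0.15, either way. A call with a gripper value outside its range is refused whole. OPENING is the opening in per cent of the stroke, from 0 (shut) to 100 (fully open), set as the call begins (- or left out, the last holds). The fingers move at their own pace and stop on an object; the grip force is fixed at half the most. Time passes only in rows, so rows that do not move let the fingers close. It gives the time, the measured TCP pose, the force, the opening and the grip force at its end, in the units of the state.
- sense(): the state, without advancing time (a new reading comes with each control period).
- get_image(name): name is "scene" or "top" or "wrist"; returns the picture (400x640x3 uint8, red, green, blue); there is no depth.
- camera_model(name): a dict with "fov_y" (degrees; the focal length in pixels is half the picture's height over the tangent of half this angle, whatever the lens; pixels are square), "cx", "cy" (the principal point, pixels), "k1" (the pictures are not rectified: a ray, as slopes to the right and down, at radius r is drawn at 1 + k1 r^2 times it, then the intrinsics apply), "origin" and "attitude" of the camera in the world. Camera axes: x right, y up, looking along -z (the intrinsics and any distortion apply to the point x, -y, -z); pixel columns grow to the right and rows downward; lengths in m; the calibration is good to about 2 mm. A picture is of the moment at which its call begins: read the wrist's pose just before it. camera_model takes no time and is no camera call; for the wrist camera it gives the pose at the moment of the call.
- hand_in(): hands the job in; it is judged then, once.
The state is a dict: "t": time; "q": joint angles; "joint_velocities": joint speeds; "effort": joint torques, N m; "tool_pos": TCP position; "eef_rot": TCP orientation; "ft_force": force on the tool from outside, world axes, zero at the start; "ft_torque": the same for the moment, N m; "grip_width": finger opening in m; "gripper_force": force on a finger pad.
Only numpy, scipy, OpenCV 4.12 (cv2) and the standard library are available. Lean on these libraries where they do the work, as an engineer would, in place of code of your own. Each camera call takes 0.05 s, during which the arm holds its last target. There are 200 camera calls.

TASK

Swing the press arm fully back, lift the finished dark cassette out of the press and lay it flat in the white box, then stack every fresh light cassette (there may be two or three) flat on the press bed between the guide posts. Swing the arm back over centre until it is fully down, then screw the black knob clockwise, regripping as often as needed, until the sprung foot bears firmly on the stack (about half a turn past first touch) without lifting the arm. Leave the other things on the table alone.

Things in the scene. Friction and masses are not known exactly. Their poses are not given: they have to be found in the camera images.
- press: Fixed wooden press, bed plate 205 x 170 x 25 mm; origin on the table under the bed's centre, x points from the bed to the hinge (away from the robot). Four brass posts 12 mm thick at x +-41, y +-52 mm and two end plates, inner faces at y +-75.5 mm, rise 48 mm above the bed: about 5 mm of play round cassettes lying along y. Hinge block behind: x 89 to 123, 48 wide, 135 mm high.
- bed (a point): Centre of the bed's top face, on the grey felt, 25 mm above the table; same axes as the press.
- hinge_mid (a point): Centre of the arm's hinge axis on the press, 100 mm behind the bed centre (press x) and 120 mm above the table; the axis runs along press y.
- swingarm (a joint): Swing of the green cast-iron arm (0.8 kg), rad: 0 = fully down (level over the bed, towards the robot), 1.95 = fully back (past upright, leaning away). It goes over centre at about 1.53: below it its weight takes it down, above it back, slowly (damped); it stays at either end when let go. 8 N up at the bar lifts it. Arm 24 wide, 16 thick, 180 mm from hinge axis to cross bar.
- bar_left (a point): Grip place on the left half of the arm's steel cross bar: round bar 14 mm thick, 170 mm long, parallel to the hinge axis at the arm's free end, 180 mm from the hinge axis. This point lies 60 mm to the left (press +y) of the arm's middle. The bar may turn within a light grip as the arm swings.
- bar_right (a point): The same on the right half of the bar, 60 mm to the right of the arm's middle.
- knob (a joint): Turn of the black knob, rad, growing clockwise seen from above (arm down), 0 to 0.6 at the start; stops at 0 and 18.85. Each turn (6.28 rad) lowers knob, spindle and foot by 12 mm relative to the arm. It stays where it is left; it takes 0.06 N m.
- knob_mid (a point): Centre (half-way up) of the round black knob, 48 mm in diameter, 32 mm high, on the spindle over the bed centre, 100 mm from the hinge axis. With the arm down and knob at 0 it is 188 mm above the table and its underside 44 mm above the arm's top face; the knob's axis is square to the arm.
- foot_face (a point): Centre of the underside of the round rubber foot (44 mm in diameter) under the spindle. With the arm down and the knob at 0 it is 78 mm above the table. It is sprung: once it touches the stack it is pushed up into the spindle, 1 N per mm of further knob travel (firm is at least 3 N, 3 mm; beyond about 12 N, 12 mm, the arm's weight is lifted).
- fresh1_mid (a point): Centre (half-way up) of a fresh cassette: rigid light plywood slab 140 (x) x 60 (y) x 14 (z) mm with orange flowers on top, 90 g. Lies flat on the table at the start, or is absent.
- fresh2_mid (a point): Another fresh cassette, the same.
- fresh3_mid (a point): Another fresh cassette, the same.
- finished_mid (a point): Centre (half-way up) of the finished cassette: same size and weight, dark wood, yellow flowers. At the start it lies on the press bed under the arm.
- tray: Fixed open white card box to the right of the press, outer 210 (x) x 165 (y) x 26 (high) mm, walls and floor 4 mm; origin on the table under its centre. Its lid stands open, 130 mm long and leaning outward, along the wall at -y.
- tray_floor (a point): Centre of the white box's inner floor, 4 mm above the table; axes as the box.
- dye_bottle: Bystander: amber bottle, 60 mm diameter, 150 mm high.
- mordant_jar: Bystander: green glass jar, 72 mm diameter, 90 mm high.
- mug: Bystander: white mug, 80 mm diameter, 90 mm high.
- spool: Bystander: wooden thread spool, 48 mm diameter, 60 mm high.
- ruler: Bystander: dark wooden strip 160 x 25 x 6 mm.
- brush: Bystander: paint brush lying on the table.

How it is judged:
On the way, in this order (a step that is already met when the one before it is completed fails the run):
1. the press arm is fully back (1.75 rad or more) (value of joint swingarm above 1.75 rad), for 0.2 s.
2. the finished cassette lies flat in the white box (x of finished_mid in the frame of tray between -0.04 and 0.04 m and y of finished_mid in the frame of tray between -0.055 and 0.055 m and z of finished_mid in the frame of tray below 0.017 m and (angle between finished_mid's own z axis and vertical below 0.12 rad or angle between finished_mid's own z axis and vertical above 3.02 rad)), for 0.2 s.
3. every fresh cassette lies flat on the press bed between the posts, arm still back (horizontal distance between each of fresh1_mid, fresh2_mid, fresh3_mid and bed below 0.015 m and angle between the x axis of each of fresh1_mid, fresh2_mid, fresh3_mid and the y axis of bed, either way round below 0.15 rad and angle between the z axis of each of fresh1_mid, fresh2_mid, fresh3_mid and the z axis of bed, either way round below 0.08 rad and z of each of fresh1_mid, fresh2_mid, fresh3_mid in the frame of bed below 0.05 m and value of joint swingarm above 1 rad), for 0.2 s.
4. the arm is fully down over the stack (under 0.05 rad), its foot not yet pressing (value of joint swingarm below 0.05 rad and contact force between foot and anything else below 0.5 N), for 0.2 s.
5. the foot presses on the stack with at least 3 N (contact force between foot and anything else above 3 N), for 0.2 s.
At the end, for the whole second after the job is handed in: Finished cassette flat in the white box; every fresh one flat on the bed between the posts (centre within 15 mm, long side within 0.15 rad, tilt under 0.08 rad); arm down (under 0.05 rad); foot pressing on the stack with at least 3 N (all of step 2 and horizontal distance between each of fresh1_mid, fresh2_mid, fresh3_mid and bed below 0.015 m and angle between the x axis of each of fresh1_mid, fresh2_mid, fresh3_mid and the y axis of bed, either way round below 0.15 rad and angle between the z axis of each of fresh1_mid, fresh2_mid, fresh3_mid and the z axis of bed, either way round below 0.08 rad and z of each of fresh1_mid, fresh2_mid, fresh3_mid in the frame of bed below 0.05 m and value of joint swingarm below 0.05 rad and contact force between foot and anything else above 3 N); the robot touches nothing.
It fails at once if a bystander is moved by more than 30 mm (distance of any of dye_bottle, mordant_jar, mug, spool, ruler, brush from where it was at the start of the episode above 0.03 m).
Of fresh1, fresh2, fresh3 only 2 to 3 are there at a start; the rules pass over those that are not, and their reading is None.
At some moment in a run one of fresh1, fresh2, fresh3 may be knocked a few centimetres aside while the robot is not near it.
Once in a run the grip may slacken for a moment while it holds something.
It also fails if it takes over 210 s, if anything falls off the work surface, if the arm or the gripper's body presses on something with over 40 N, if the wrist force passes 120 N, or if a joint passes its speed limit or range.

## Working session

There is one attempt and no reset: what is moved stays moved. The work goes in short steps, Python scripts to look and compute and a shell command to move; the robot and the scene stay as the last step left them, time stands still between calls to the robot, and variables do not carry over. Pictures are saved under pics/ and viewed, at most 18 in all, crops included, and the job is handed in when it is done.

```bash
ls; mkdir -p pics
cat > h.py <<'E'
import numpy as np, cv2, json
from scipy.spatial.transform import Rotation as R
from bench import sense, get_image, camera_model
def q2R(q): return R.from_quat([q[1],q[2],q[3],q[0]]).as_matrix()
def cam(name):
    m=camera_model(name); a=np.array(m["attitude"],float)
    A=a if a.shape==(3,3) else q2R(a)
    f=200/np.tan(np.radians(m["fov_y"])/2)
    return dict(o=np.array(m["origin"]),A=A,f=f,cx=m["cx"],cy=m["cy"],k=m["k1"])
def ray(c,u,v):
    x=(u-c["cx"])/c["f"]; y=(v-c["cy"])/c["f"]; rd=np.hypot(x,y); r=rd
    for _ in range(20): r=rd/(1+c["k"]*r*r)
    s=r/rd if rd>0 else 1
    return c["A"]@np.array([x*s,-y*s,-1])
def onplane(c,u,v,z):
    d=ray(c,u,v); return c["o"]+d*(z-c["o"][2])/d[2]
def proj(c,p):
    q=c["A"].T@(np.array(p)-c["o"]); x=q[0]/-q[2]; y=-q[1]/-q[2]; r2=x*x+y*y; s=1+c["k"]*r2
    return c["cx"]+c["f"]*x*s, c["cy"]+c["f"]*y*s
def pic(name,fn=None):
    c=cam(name); im=np.array(get_image(name))
    if fn: cv2.imwrite("pics/"+fn,im[:,:,::-1])
    return c,im
E
python3 - <<'E'
from h import *
print(sense())
for n in("scene","top","wrist"):
    print(n,camera_model(n)); pic(n,n+"0.png")
E
```

```text
pics
{'t': 0.0, 'q': array([ 1.22438405,  0.33289214, -0.06472405,  1.46092657,  0.02158534,
        1.34990857, -0.08848883]), 'joint_velocities': array([ 2.14905720e-04,  1.89655184e-04,  4.44791833e-05, -2.66432476e-04,
       -2.10462905e-04,  2.16332106e-03, -2.35328432e-04]), 'effort': array([ 1.18477997e-04, -6.25439644e+01,  4.94090316e-02, -3.91610777e+01,
        1.63959124e-02,  1.00249823e-02,  3.55108352e-05]), 'tool_pos': array([ 0.19884533, -0.59239366,  0.40391019]), 'eef_rot': array([-7.06544837e-04,  9.86917412e-01,  1.61225008e-01, -1.37789988e-04]), 'ft_force': array([-0.26173359,  1.04601262, -0.59263387]), 'ft_torque': array([-0.00704412, -0.00965952,  0.00940231]), 'gripper_force': 0.0, 'grip_width': 0.08533821617001953}
scene {'fov_y': 55.94802664899358, 'cx': 325.2577976645047, 'cy': 200.3583847489536, 'k1': -0.09065730800283923, 'origin': array([ 1.22535227, -0.1311757 ,  0.96666731]), 'attitude': array([0.75919002, 0.27264142, 0.20505336, 0.55430163])}
top {'fov_y': 42.71095576402637, 'cx': 318.9504766948967, 'cy': 193.42974727024293, 'k1': 0.04247434074529181, 'origin': array([0.23756809, 0.03290805, 1.65887494]), 'attitude': array([ 0.71669074,  0.07637155, -0.07274496, -0.68936924])}
wrist {'fov_y': 59.54872195100738, 'cx': 315.2682896257437, 'cy': 199.28599216867113, 'k1': -0.04202852072412231, 'origin': array([ 0.27770778, -0.56568787,  0.37198861]), 'attitude': array([ 0.80060629, -0.13273053,  0.09578746, -0.57639998])}
```

View pics/top0.png

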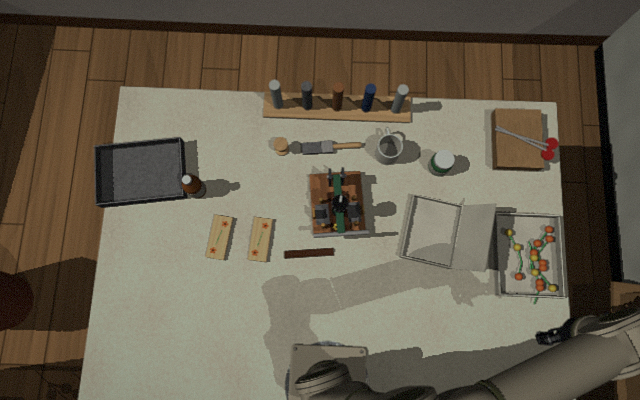

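View pics/scene0.png

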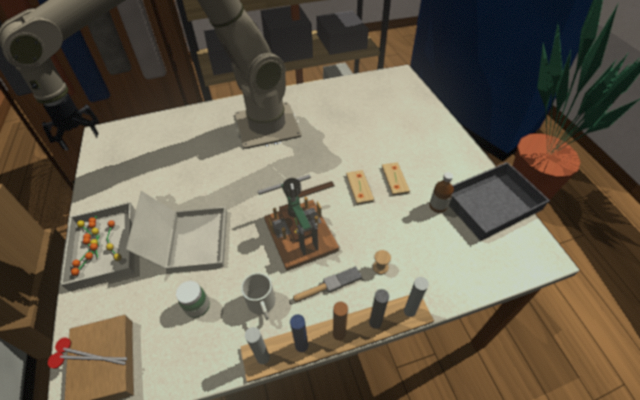

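The top view shows two fresh cassettes at about (220,237) and (260,240), the press at (337,204), the box at (430,231) and the ruler at (309,253). Next I'll zoom in and measure.

Run:
```python
from h import *
c=cam("top"); im=cv2.imread("pics/top0.png")
cr=cv2.resize(im[160:270,200:475],None,fx=2.9,fy=2.9,interpolation=cv2.INTER_CUBIC); cv2.imwrite("pics/crop0.png",cv2.convertScaleAbs(cr,alpha=1.3))
hsv=cv2.cvtColor(im,cv2.COLOR_BGR2HSV)
m=cv2.inRange(hsv,(8,70,110),(28,255,255)); m[:205]=0;m[270:]=0; m[:,:195]=0;m[:,285:]=0
m=cv2.morphologyEx(m,cv2.MORPH_CLOSE,np.ones((5,5)))
for ct in cv2.findContours(m,0,2)[0]:
    if cv2.contourArea(ct)<200: continue
    P=np.array([onplane(c,*p,.014)[:2] for p in ct[:,0].astype(float)],np.float32)
    print("fresh",cv2.minAreaRect(P*1000))
for n,u,v,z in(("mug",388,147,.09),("jar",442,160,.09),("spool",280,146,.06),("rulerL",284,254,.006),("rulerR",334,252,.006),("brush",363,146,.01)): print(n,onplane(c,u,v,z).round(3))
```

```text
fresh ((433.3416442871094, 233.72689819335938), (61.54081344604492, 139.9877166748047), 84.93666076660156)
fresh ((435.1484680175781, 366.28607177734375), (60.77728271484375, 139.95779418945312), 82.34066009521484)
mug [ 0.734 -0.167  0.09 ]
jar [ 0.697 -0.338  0.09 ]
spool [0.733 0.181 0.06 ]
rulerL [0.388 0.153 0.006]
rulerR [ 0.401 -0.008  0.006]
brush [ 0.76  -0.093  0.01 ]
```

View pics/crop0.png

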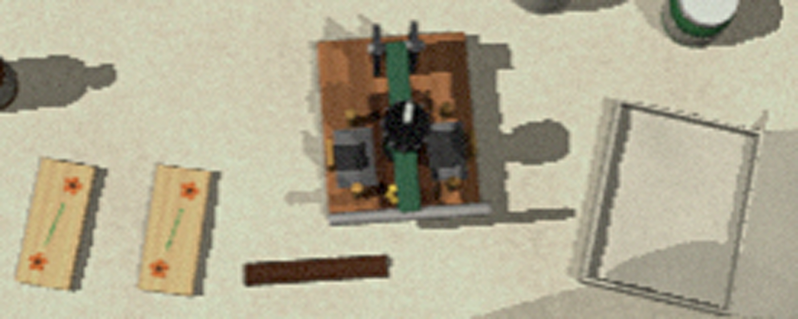

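Run:
```python
from h import *
c=cam("top")
def P(x,y,z): return onplane(c,200+(x+.5)/2.9-.5,160+(y+.5)/2.9-.5,z)
for n,z,pts in(("bedfar",.025,[(318,42),(466,34)]),("bar",.120,[(330,218),(490,208)]),("posts",.073,[(351,116),(447,108),(358,190),(455,185)]),("knob",.196,[(406,126)]),("tray",.026,[(616,102),(757,133),(582,280),(728,312)]),("nearbed",.025,[(330,213)])):
    A=np.array([P(x,y,z) for x,y in pts]); print(n,A[:,:2].round(3).tolist(),"mean",A.mean(0).round(3), "d01",np.linalg.norm(A[-1]-A[0]).round(3), "ang01",np.degrees(np.arctan2(*(A[0]-A[min(1,len(A)-1)])[:2])).round(1))
```

```text
bedfar [[0.651, 0.082], [0.667, -0.085]] mean [ 0.659 -0.001  0.025] d01 0.168 ang01 -5.4
bar [[0.439, 0.059], [0.456, -0.108]] mean [ 0.447 -0.024  0.12 ] d01 0.167 ang01 -5.8
posts [[0.558, 0.041], [0.57, -0.063], [0.476, 0.031], [0.486, -0.074]] mean [ 0.523 -0.016  0.073] d01 0.136 ang01 -7.1
knob [[0.525, -0.015]] mean [ 0.525 -0.015  0.196] d01 0.0 ang01 0.0
tray [[0.595, -0.255], [0.565, -0.412], [0.394, -0.218], [0.366, -0.376]] mean [ 0.48  -0.315  0.026] d01 0.259 ang01 10.6
nearbed [[0.457, 0.061]] mean [0.457 0.061 0.025] d01 0.0 ang01 0.0
```

```bash
cat >> h.py <<'E'
def plan(x,y,z,yawdeg):
    "turn (tool axes now), then shift in the axes after the turn; yaw = direction of tool y; tool down"
    s=sense(); C=q2R(s["eef_rot"]); best=None
    a=np.radians(yawdeg); Y=np.array([np.cos(a),np.sin(a),0]); Z=np.array([0,0,-1.])
    T=np.stack([np.cross(Y,Z),Y,Z],1)
    tw=R.from_matrix(C.T@T).as_rotvec(); d=T.T@(np.array([x,y,z])-s["tool_pos"])
    print("pos",s["tool_pos"].round(4),"turn",tw.round(3),"shift",d.round(4),"q7",s["q"][6].round(2),"t",round(s["t"],1),"w",round(s["grip_width"],4),"F",np.round(s["ft_force"],1))
E
python3 -c "
from h import *
plan(.453,-.084,.40,5.8)"
```

```text
pos [ 0.1989 -0.5924  0.4041] turn [-1.000e-03 -1.000e-03 -1.348e+00] shift [0.4801 0.3042 0.0041] q7 -0.09 t 0.1 w 0.0855 F [-0.6 -0.   1.3]
```

```bash
python3 -m handwheel '{"dp":[[0,0,0],[0,0,0],[0,0,0],[0,0,0],[0,0,0],[0,0,0],[0,0,0],[0,0,0],[0,0,0]],"twist":[[0,0,-0.15],[0,0,-0.15],[0,0,-0.15],[0,0,-0.15],[0,0,-0.15],[0,0,-0.15],[0,0,-0.15],[0,0,-0.15],[0,0,-0.148]]}' 100
python3 -m handwheel '{"dp":[[0.03,0.019,0],[0.03,0.019,0],[0.03,0.019,0],[0.03,0.019,0],[0.03,0.019,0],[0.03,0.019,0],[0.03,0.019,0],[0.03,0.019,0]],"twist":[[0,0,0],[0,0,0],[0,0,0],[0,0,0],[0,0,0],[0,0,0],[0,0,0],[0,0,0]]}'
python3 -m handwheel '{"dp":[[0.03,0.019,0],[0.03,0.019,0],[0.03,0.019,0],[0.03,0.019,0],[0.03,0.019,0],[0.03,0.019,0],[0.03,0.019,0],[0.03,0.019,0],[0,0,0]],"twist":[[0,0,0],[0,0,0],[0,0,0],[0,0,0],[0,0,0],[0,0,0],[0,0,0],[0,0,0],[0,0,0]]}'
python3 -c "
from h import *
plan(.453,-.084,.275,5.8)
pic('wrist','w1.png')"
```

```text
t: 1.05
tool_pos: [0.1988, -0.5925, 0.4044]
eef_rot: [-0.0, 0.668, 0.744, 0.0]
ft_force: [0.0, 0.1, 0.7]
grip_width: 0.0852
gripper_force: 0.0
t: 1.85
tool_pos: [0.3263, -0.337, 0.4046]
eef_rot: [-0.0, 0.671, 0.742, -0.0]
ft_force: [0.9, -0.0, 0.2]
grip_width: 0.0855
gripper_force: 0.0
t: 2.75
tool_pos: [0.4542, -0.0798, 0.4049]
eef_rot: [-0.0, 0.668, 0.744, 0.001]
ft_force: [-0.5, -0.3, 0.7]
grip_width: 0.0853
gripper_force: 0.0
pos [ 0.4542 -0.0798  0.4049] turn [ 0.001 -0.001  0.007] shift [-0.004  -0.0016  0.1299] q7 0.19 t 2.8 w 0.0853 F [-0.5 -0.3  0.7]
```

View pics/w1.png

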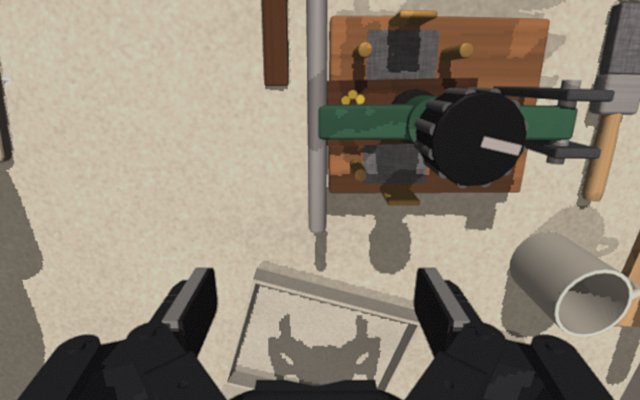

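The wrist view shows the bar's right end at (317,230) and the bar axis at u≈317. The bed corners are near (549,20), (521,192) and (330,190), and the knob centre is about (478,137). I'll check these against the top-view measurements.

Run:
```python
from h import *
c=cam("wrist")
for n,u,v,z in(("barend",317,230,.12),("bar mid-level",317,122,.12),("bar far",317,10,.12),("bedFR",521,192,.025),("bedFL",549,20,.025),("bedNR",330,190,.025),("knobtop",478,137,.204),("postFR",467,49,.073),("postNL",366,48,.073)): print(n,onplane(c,u,v,z).round(4))
```

```text
barend [ 0.4578 -0.1105  0.12  ]
bar mid-level [ 0.4489 -0.0272  0.12  ]
bar far [0.4413 0.0446 0.12  ]
bedFR [ 0.6734 -0.0867  0.025 ]
bedFL [0.6529 0.0782 0.025 ]
bedNR [ 0.4714 -0.1057  0.025 ]
knobtop [ 0.526  -0.0165  0.204 ]
postFR [0.5632 0.0381 0.073 ]
postNL [0.4824 0.0296 0.073 ]
```

```bash
python3 -m handwheel '{"dp":[[-0.003,0,0.03],[-0.003,0,0.03],[0,0,0.03],[0,0,0.025],[0,0,0.015],[0,0,0]],"twist":[[0,0,0],[0,0,0],[0,0,0],[0,0,0],[0,0,0],[0,0,0]]}'
python3 -m handwheel '{"dp":[[0,0,0],[0,0,0],[0,0,0],[0,0,0],[0,0,0],[0,0,0],[0,0,0],[0,0,0]],"twist":[[0,0,0],[0,0,0],[0,0,0],[0,0,0],[0,0,0],[0,0,0],[0,0,0],[0,0,0]]}' 0
```

```text
t: 3.4
tool_pos: [0.4523, -0.0913, 0.2727]
eef_rot: [-0.002, 0.671, 0.741, -0.001]
ft_force: [-0.3, -0.3, 0.2]
grip_width: 0.0854
gripper_force: 0.0
t: 4.2
tool_pos: [0.4556, -0.0901, 0.276]
eef_rot: [0.003, 0.67, 0.742, 0.002]
ft_force: [14.4, -0.4, -7.2]
grip_width: 0.0119
gripper_force: 58.4
```

```bash
python3 -m handwheel '{"dp":[[0,0.0009,-0.018],[0,0.0027,-0.0178],[0,0.0045,-0.0174],[0,0.0062,-0.0169],[0,0.0078,-0.0162]],"twist":[[0,0,0],[0,0,0],[0,0,0],[0,0,0],[0,0,0]]}'
python3 -c "
from h import *
pic('scene','s2.png');print(sense()['tool_pos'])"
```

```text
t: 4.7
tool_pos: [0.4766, -0.0877, 0.3614]
eef_rot: [0.001, 0.67, 0.742, 0.002]
ft_force: [20.2, 0.5, -24.1]
grip_width: 0.0119
gripper_force: 58.3
[ 0.4776714  -0.08752194  0.36382373]
```

View pics/s2.png

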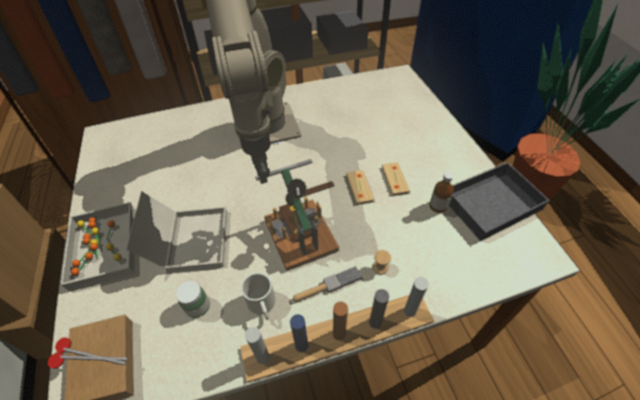

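The arm is rising with the gripped bar, whose near end is at about (265,178). I'll carry on through the arc.

```bash
python3 -m handwheel '{"dp":[[0,0.0094,-0.0153],[0,0.0109,-0.0143],[0,0.0123,-0.0132],[0,0.0135,-0.0119],[0,0.0146,-0.0105],[0,0.0156,-0.0089],[0,0.0164,-0.0073]],"twist":[[0,0,0],[0,0,0],[0,0,0],[0,0,0],[0,0,0],[0,0,0],[0,0,0]]}'
python3 -m handwheel '{"dp":[[0,0.0171,-0.0057],[0,0.0176,-0.0039],[0,0.0179,-0.0022],[0,0.018,-0.0004],[0,0.0179,0.0014],[0,0.0177,0.0032],[0,0.0087,0.0025],[0,0,0]],"twist":[[0,0,0],[0,0,0],[0,0,0],[0,0,0],[0,0,0],[0,0,0],[0,0,0],[0,0,0]]}'
python3 -c "
from h import *
print(sense()['q'])"
```

```text
t: 5.45
tool_pos: [0.567, -0.0776, 0.4449]
eef_rot: [-0.001, 0.67, 0.742, -0.001]
ft_force: [-17.4, 4.1, 21.6]
grip_width: 0.0118
gripper_force: 63.3
t: 6.25
tool_pos: [0.6832, -0.0652, 0.4478]
eef_rot: [-0.0, 0.67, 0.743, 0.002]
ft_force: [3.3, 6.2, 1.9]
grip_width: 0.0116
gripper_force: 69.0
[ 0.4902977   0.55126233 -0.73489592  1.17466185  0.35641423  1.53822982
 -0.07330179]
```

```bash
python3 -m handwheel '{"dp":[[0,0,0],[0,0,0],[0,0,0],[0,0,0],[0,0,-0.02],[0,0,-0.03],[0,0,-0.03]],"twist":[[0,0,0],[0,0,0],[0,0,0],[0,0,0],[0,0,0],[0,0,0],[0,0,0]]}' 60
python3 -m handwheel '{"dp":[[0,-0.04,0],[0,-0.04,0],[0,-0.04,0],[0,-0.035,0.03],[0,0,0.03],[0,0,0.03],[0,0,0.03],[0,0,0]],"twist":[[0,0,0],[0,0,0],[0,0,0],[0,0,0],[0,0,0],[0,0,0],[0,0,0],[0,0,0]]}' 100
python3 -c "
from h import *
plan(.5275,-.017,.4,5.8);pic('wrist','w3.png')
c,im=pic('scene','s3.png')
for n,p in (('bar',(.6277+.067,-.0,.287)),('H',(.6277,-.007,.12))): print(n,proj(c,p))"
```

```text
t: 6.95
tool_pos: [0.6817, -0.0676, 0.5284]
eef_rot: [-0.0, 0.671, 0.742, -0.001]
ft_force: [0.8, -0.3, 0.7]
grip_width: 0.0514
gripper_force: 0.0
t: 7.75
tool_pos: [0.5265, -0.0832, 0.4043]
eef_rot: [-0.002, 0.671, 0.742, -0.002]
ft_force: [-0.6, 0.5, -0.1]
grip_width: 0.0853
gripper_force: 0.0
pos [ 0.5265 -0.0832  0.4043] turn [-0.006 -0.001 -0.001] shift [0.0658 0.0077 0.0043] q7 0.05 t 7.8 w 0.0853 F [-0.6  0.5 -0.1]
bar (np.float64(312.8646810281813), np.float64(207.92522453281072))
H (np.float64(305.6973573873106), np.float64(228.3654795304143))
```

View pics/w3.png

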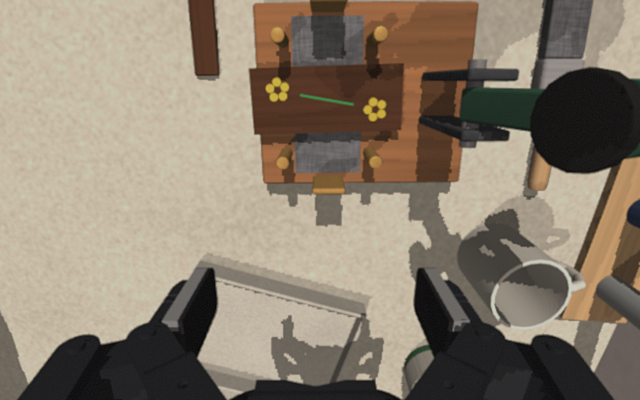

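The finished cassette lies across the press, with its long side along press x. Its corners are about (250,69), (402,64), (404,129) and (255,134), and the arm is back.

Run:
```python
from h import *
c=cam("wrist")
P=np.array([onplane(c,u,v,.039) for u,v in((250,69),(402,64),(404,129),(255,134))])
print(P.round(4),P.mean(0).round(4),[np.linalg.norm(P[i]-P[(i+1)%4]).round(4) for i in range(4)])
d=P[1]-P[0]+P[2]-P[3]; print(np.degrees(np.arctan2(d[1],d[0])))
Q=np.array([onplane(c,u,v,.073) for u,v in((278,34),(380,34),(375,161),(283,162))]); print(Q.round(4),Q.mean(0).round(4))
m=P.mean(0)
plan(m[0],m[1],.35,np.degrees(np.arctan2(d[1],d[0]))-90)
```

```text
[[ 0.4594  0.0041  0.039 ]
 [ 0.5965  0.0223  0.039 ]
 [ 0.6086 -0.0355  0.039 ]
 [ 0.4668 -0.0545  0.039 ]] [ 0.5328 -0.0159  0.039 ] [np.float64(0.1383), np.float64(0.059), np.float64(0.1431), np.float64(0.0591)]
7.612550797188499
[[ 0.4865  0.0323  0.073 ]
 [ 0.5673  0.0405  0.073 ]
 [ 0.5789 -0.0622  0.073 ]
 [ 0.4979 -0.0713  0.073 ]] [ 0.5327 -0.0152  0.073 ]
pos [ 0.5278 -0.0828  0.4084] turn [-0.     0.     1.539] shift [ 0.0138 -0.0657  0.0584] q7 0.06 t 7.8 w 0.0852 F [ 1.2 -0.4 -0.1]
```

```bash
python3 -m handwheel '{"dp":[[0,0,0],[0,0,0],[0,0,0],[0,0,0],[0,0,0],[0,0,0],[0,0,0],[0,0,0],[0,0,0],[0,0,0]],"twist":[[0,0,0.15],[0,0,0.15],[0,0,0.15],[0,0,0.15],[0,0,0.15],[0,0,0.15],[0,0,0.15],[0,0,0.15],[0,0,0.15],[0,0,0.15]]}' 100
python3 -m handwheel '{"dp":[[0.004,-0.022,0.02],[0.005,-0.022,0.02],[0.004,-0.022,0.02],[0,0,0],[0,0,0]],"twist":[[0,0,0.039],[0,0,0],[0,0,0],[0,0,0],[0,0,0]]}' 
python3 -c "
from h import *
plan(.5325,-.016,.195,-82.5)
pic('wrist','w4.png')"
```

```text
t: 8.85
tool_pos: [0.5284, -0.0826, 0.4099]
eef_rot: [0.0, 0.997, 0.083, 0.001]
ft_force: [-0.2, 0.4, 0.2]
grip_width: 0.0852
gripper_force: 0.0
t: 9.35
tool_pos: [0.5317, -0.0153, 0.3491]
eef_rot: [0.0, 0.998, 0.067, 0.001]
ft_force: [0.1, -0.0, 0.5]
grip_width: 0.0858
gripper_force: 0.0
pos [ 0.5317 -0.0153  0.3491] turn [ 0.    -0.002  0.003] shift [0.0007 0.0008 0.1541] q7 -1.61 t 9.3 w 0.0858 F [ 0.1 -0.   0.5]
```

View pics/w4.png

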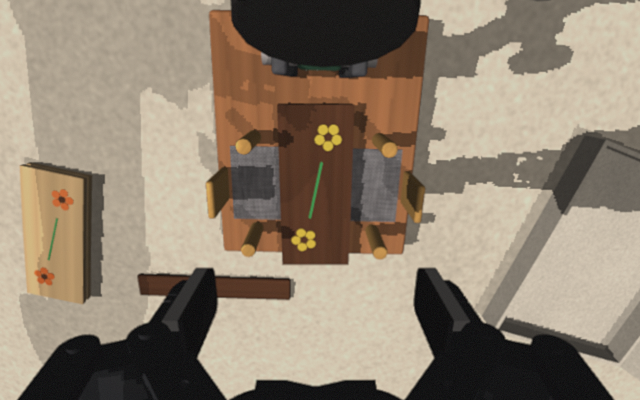

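Seen along its length, the cassette has corners at (279,104), (352,104), (349,264) and (282,264). The raised foot sits close under the camera at the top of the picture, so I'll take the grasp turned by half a turn to keep the camera on the robot's side.

```bash
python3 - <<'E'
from h import *
c=cam("wrist")
P=np.array([onplane(c,u,v,.039) for u,v in((279,104),(352,104),(349,264),(282,264))]); print(P.mean(0).round(4),P.round(3).tolist())
Q=np.array([onplane(c,u,v,.073) for u,v in((244,146),(389,150),(380,253),(249,250))]); print(Q.mean(0).round(4))
E
python3 -m handwheel '{"dp":[[0,0,0],[0,0,0],[0,0,0],[0,0,0],[0,0,0],[0,0,0],[0,0,0],[0,0,0],[0,0,0],[0,0,0]],"twist":[[0,0,-0.15],[0,0,-0.15],[0,0,-0.15],[0,0,-0.15],[0,0,-0.15],[0,0,-0.15],[0,0,-0.15],[0,0,-0.15],[0,0,-0.15],[0,0,-0.15]]}' 
python3 -m handwheel '{"dp":[[0,0,0],[0,0,0],[0,0,0],[0,0,0],[0,0,0],[0,0,0],[0,0,0],[0,0,0],[0,0,0],[0,0,0]],"twist":[[0,0,-0.15],[0,0,-0.15],[0,0,-0.15],[0,0,-0.15],[0,0,-0.15],[0,0,-0.15],[0,0,-0.15],[0,0,-0.15],[0,0,-0.15],[0,0,-0.14]]}' 
python3 -c "
from h import *
plan(.5325,-.016,.195,97.2)"
```

```text
[ 0.5291 -0.0168  0.039 ] [[0.594, 0.02, 0.039], [0.602, -0.036, 0.039], [0.464, -0.056, 0.039], [0.456, 0.004, 0.039]]
[ 0.53   -0.0167  0.073 ]
t: 10.4
tool_pos: [0.5317, -0.0169, 0.3491]
eef_rot: [0.001, 0.683, 0.73, 0.0]
ft_force: [-0.4, 0.6, 0.7]
grip_width: 0.0856
gripper_force: 0.0
t: 11.4
tool_pos: [0.5317, -0.017, 0.349]
eef_rot: [0.001, 0.008, 1.0, -0.001]
ft_force: [-0.3, 0.4, 0.5]
grip_width: 0.0853
gripper_force: 0.0
pos [ 0.5317 -0.017   0.349 ] turn [-0.001  0.002 -0.141] shift [-0.0009  0.0009  0.154 ] q7 1.24 t 11.4 w 0.0853 F [-0.3  0.4  0.5]
```

```bash
python3 -m handwheel '{"dp":[[0.001,0,0],[0,0,0.03],[0,0,0.03],[0,0,0.03],[0,0,0.03],[0,0,0.02],[0,0,0.014],[0,0,0]],"twist":[[0,0,-0.141],[0,0,0],[0,0,0],[0,0,0],[0,0,0],[0,0,0],[0,0,0],[0,0,0]]}'
python3 -m handwheel '{"dp":[[0,0,0],[0,0,0],[0,0,0],[0,0,0],[0,0,0],[0,0,0]],"twist":[[0,0,0],[0,0,0],[0,0,0],[0,0,0],[0,0,0],[0,0,0]]}' 0
python3 -m handwheel '{"dp":[[0,0,-0.02],[0,0,-0.03],[0,0,-0.03],[0,0,-0.03],[0,0,-0.02],[0,0,0]],"twist":[[0,0,0],[0,0,0],[0,0,0],[0,0,0],[0,0,0],[0,0,0]]}'
python3 -c "
from h import *
plan(.48,-.315,.32,79.4)"
```

```text
t: 12.2
tool_pos: [0.5302, -0.0166, 0.1928]
eef_rot: [-0.001, -0.06, 0.998, -0.0]
ft_force: [-0.1, 0.6, 0.8]
grip_width: 0.0855
gripper_force: 0.0
t: 12.8
tool_pos: [0.5309, -0.0157, 0.1952]
eef_rot: [0.001, -0.061, 0.998, -0.001]
ft_force: [-2.0, -1.6, 5.8]
grip_width: 0.058
gripper_force: 64.4
t: 13.4
tool_pos: [0.531, -0.0152, 0.327]
eef_rot: [0.003, -0.061, 0.998, -0.001]
ft_force: [0.0, 0.5, -1.1]
grip_width: 0.0586
gripper_force: 65.0
pos [ 0.531  -0.0152  0.327 ] turn [-0.001  0.005  0.307] shift [-0.005  -0.3041  0.007 ] q7 1.35 t 13.4 w 0.0586 F [ 0.   0.5 -1.1]
```

```bash
python3 -m handwheel '{"dp":[[0,-0.03,0],[0,-0.038,0],[0,-0.038,0],[0,-0.038,0],[0,-0.038,0],[0,-0.038,0],[0,-0.038,0],[0,-0.038,0],[0,-0.008,0],[0,0,0]],"twist":[[0,0,0.15],[0,0,0.15],[0,0,0.007],[0,0,0],[0,0,0],[0,0,0],[0,0,0],[0,0,0],[0,0,0],[0,0,0]]}'
python3 -c "
from h import *
plan(.48,-.315,.176,79.4); pic('wrist','w5.png')"
```

```text
t: 14.4
tool_pos: [0.4888, -0.317, 0.3228]
eef_rot: [-0.0, 0.094, 0.996, 0.0]
ft_force: [-0.3, 0.6, -1.0]
grip_width: 0.0584
gripper_force: 65.0
pos [ 0.4888 -0.317   0.3228] turn [ 0.    -0.001 -0.003] shift [0.009  0.0003 0.1468] q7 1.6 t 14.4 w 0.0584 F [-0.3  0.6 -1. ]
```

View pics/w5.png

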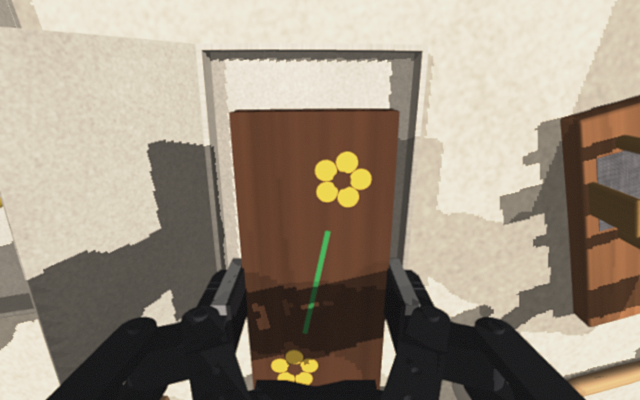

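The cassette is held squarely over the box, whose near rim corners are at (202,51) and (422,51).

Run:
```python
from h import *
c=cam("wrist")
a,b=onplane(c,202,51,.026),onplane(c,422,51,.026); print(a,b,np.linalg.norm(a-b))
e=(b-a)/np.linalg.norm(b-a); n=np.array([-e[1],e[0],0]); n=n*np.sign(n[0]); t=(a+b)/2+n*.105; print(t, np.degrees(np.arctan2(n[1],n[0])))
plan(t[0],t[1],.176,79.4)
```

```text
[ 0.37286164 -0.37451199  0.026     ] [ 0.40173844 -0.22158784  0.026     ] 0.15562668961174222
[ 0.49047666 -0.31753285  0.026     ] -10.693301198857425
pos [ 0.4896 -0.3151  0.3231] turn [ 0.001 -0.    -0.   ] shift [-0.0014 -0.0023  0.1471] q7 1.6 t 14.4 w 0.0586 F [ 0.3  1.3 -0.8]
```

```bash
python3 -m handwheel '{"dp":[[0.003,0,0.03],[0,0,0.03],[0,0,0.03],[0,0,0.03],[0,0,0.017],[0,0,0.01],[0,0,0]],"twist":[[0,0,0],[0,0,0],[0,0,0],[0,0,0],[0,0,0],[0,0,0],[0,0,0]]}'
python3 -m handwheel '{"dp":[[0,0,0],[0,0,0],[0,0,0],[0,0,0],[0,0,0]],"twist":[[0,0,0],[0,0,0],[0,0,0],[0,0,0],[0,0,0]]}' 100
python3 -m handwheel '{"dp":[[0,0,-0.03],[0,0,-0.04],[0,0,-0.04],[0,0,-0.04],[0,0,-0.03],[0,0,0]],"twist":[[0,0,0],[0,0,0],[0,0,0],[0,0,0],[0,0,0],[0,0,0]]}'
python3 - <<'E'
from h import *
pic('wrist','w6.png'); c,im=pic('top','t6.png')
hsv=cv2.cvtColor(im,cv2.COLOR_RGB2HSV)
m=cv2.inRange(hsv,(8,70,110),(28,255,255)); m[:180]=0;m[290:]=0; m[:,:195]=0;m[:,300:]=0
m=cv2.morphologyEx(m,cv2.MORPH_CLOSE,np.ones((5,5)))
for ct in cv2.findContours(m,0,2)[0]:
    if cv2.contourArea(ct)<200: continue
    P=np.array([onplane(c,*p,.014)[:2] for p in ct[:,0].astype(float)],np.float32)
    print("fresh",cv2.minAreaRect(P*1000))
plan(.435,.234,.32,85)
E
```

```text
t: 15.15
tool_pos: [0.4869, -0.314, 0.1761]
eef_rot: [-0.0, 0.092, 0.996, 0.0]
ft_force: [-0.5, -0.1, 0.9]
grip_width: 0.0581
gripper_force: 70.5
t: 15.65
tool_pos: [0.4867, -0.315, 0.1769]
eef_rot: [0.0, 0.092, 0.996, -0.0]
ft_force: [0.2, 0.9, -0.0]
grip_width: 0.0855
gripper_force: 0.0
t: 16.25
tool_pos: [0.4878, -0.3147, 0.361]
eef_rot: [0.003, 0.092, 0.996, -0.002]
ft_force: [0.1, 0.9, 0.1]
grip_width: 0.0857
gripper_force: 0.0
fresh ((433.2899169921875, 233.37954711914062), (62.449588775634766, 140.70907592773438), 85.18314361572266)
fresh ((435.0481872558594, 366.0823059082031), (61.23580551147461, 140.09454345703125), 82.320556640625)
pos [ 0.4866 -0.3149  0.3568] turn [-0.001  0.001 -0.098] shift [0.0993 0.5423 0.0368] q7 1.62 t 16.4 w 0.0855 F [-0.2  0.2 -0.4]
```

View pics/w6.png

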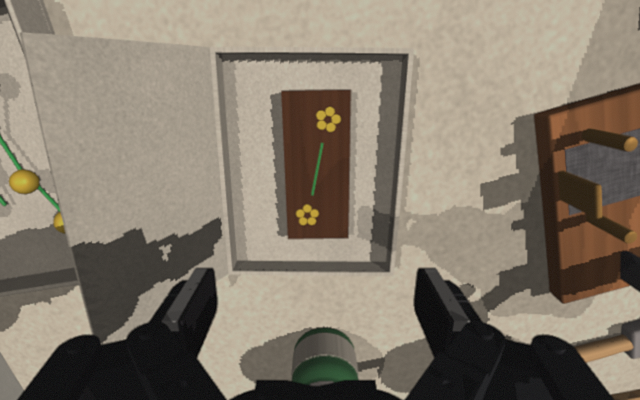

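The finished cassette lies flat in the box, at pixels (282–350, 90–239). Next is fresh A.

```bash
python3 -m handwheel '{"dp":[[0.007,0.038,0.0],[0.007,0.039,0.0],[0.007,0.039,0.0],[0.007,0.039,0.0],[0.007,0.039,0.0],[0.007,0.039,0.0],[0.007,0.039,0.0]],"twist":[[0,0,-0.098],[0,0,0],[0,0,0],[0,0,0],[0,0,0],[0,0,0],[0,0,0]]}'
python3 -m handwheel '{"dp":[[0.007,0.038,0.0],[0.007,0.039,0.0],[0.007,0.039,0.0],[0.007,0.039,0.01],[0.007,0.039,0.01],[0.007,0.039,0.01],[0.007,0.039,0.007],[0,0,0]],"twist":[[0,0,0],[0,0,0],[0,0,0],[0,0,0],[0,0,0],[0,0,0],[0,0,0],[0,0,0]]}'
python3 - <<'E'
from h import *
c,im=pic('wrist','w7.png')
hsv=cv2.cvtColor(im,cv2.COLOR_RGB2HSV)
m=cv2.inRange(hsv,(8,60,90),(28,255,255)); m=cv2.morphologyEx(m,cv2.MORPH_CLOSE,np.ones((9,9)))
for ct in cv2.findContours(m,0,2)[0]:
    if cv2.contourArea(ct)<2000: continue
    P=np.array([onplane(c,*p,.014)[:2] for p in ct[:,0].astype(float)],np.float32)
    print("fresh",cv2.minAreaRect(P*1000), cv2.boundingRect(ct))
plan(.4335,.2337,.172,85)
E
```

```text
t: 17.05
tool_pos: [0.4643, -0.0381, 0.3553]
eef_rot: [-0.001, 0.044, 0.999, 0.0]
ft_force: [1.1, -0.4, 0.2]
grip_width: 0.0853
gripper_force: 0.0
t: 17.85
tool_pos: [0.4368, 0.2415, 0.3178]
eef_rot: [-0.002, 0.038, 0.999, 0.001]
ft_force: [-1.3, -0.2, -0.2]
grip_width: 0.0854
gripper_force: 0.0
fresh ((535.6073608398438, 53.716888427734375), (54.04853820800781, 104.90321350097656), 49.30944061279297) (80, 254, 73, 89)
fresh ((435.7427062988281, 232.2260284423828), (60.86372375488281, 140.60397338867188), 84.82328033447266) (264, 100, 80, 166)
fresh ((437.5169372558594, 363.11688232421875), (63.3343620300293, 140.12982177734375), 82.61768341064453) (416, 87, 105, 171)
pos [0.438  0.2388 0.318 ] turn [ 0.001 -0.003  0.008] shift [ 0.004  -0.0055  0.146 ] q7 0.63 t 17.9 w 0.0854 F [ 1.1 -0.7  0.3]
```

```bash
python3 -m handwheel '{"dp":[[0.002,-0.007,0.03],[0,0,0.03],[0,0,0.03],[0,0,0.03],[0,0,0.02],[0,0,0.007],[0,0,0]],"twist":[[0,0,0],[0,0,0],[0,0,0],[0,0,0],[0,0,0],[0,0,0],[0,0,0]]}'
python3 -m handwheel '{"dp":[[0,0,0],[0,0,0],[0,0,0],[0,0,0],[0,0,0],[0,0,0]],"twist":[[0,0,0],[0,0,0],[0,0,0],[0,0,0],[0,0,0],[0,0,0]]}' 0
python3 -m handwheel '{"dp":[[0,0,-0.02],[0,0,-0.04],[0,0,-0.04],[0,0,-0.04],[0,0,-0.02],[0,0,0]],"twist":[[0,0,0],[0,0,0],[0,0,0],[0,0,0],[0,0,0],[0,0,0]]}'
python3 -c "
from h import *
plan(.530,-.0165,.33,6.2)"
```

```text
t: 18.6
tool_pos: [0.4372, 0.2281, 0.1717]
eef_rot: [-0.001, 0.044, 0.999, -0.0]
ft_force: [0.8, -0.2, 0.4]
grip_width: 0.0856
gripper_force: 0.0
t: 19.2
tool_pos: [0.4379, 0.2292, 0.174]
eef_rot: [0.001, 0.044, 0.999, 0.0]
ft_force: [-2.4, -2.2, 8.6]
grip_width: 0.058
gripper_force: 63.4
t: 19.8
tool_pos: [0.4379, 0.2297, 0.3357]
eef_rot: [0.003, 0.044, 0.999, 0.0]
ft_force: [0.3, -0.0, -1.6]
grip_width: 0.0579
gripper_force: 65.6
pos [0.4379 0.2297 0.3357] turn [0.005 0.004 1.375] shift [-0.2547  0.0649  0.0057] q7 0.66 t 19.8 w 0.0579 F [ 0.3 -0.  -1.6]
```

```bash
python3 -m handwheel '{"dp":[[0,0,0],[0,0,0],[0,0,0],[0,0,0],[0,0,0],[0,0,0],[0,0,0],[0,0,0],[0,0,0],[0,0,0]],"twist":[[0,0,0.15],[0,0,0.15],[0,0,0.15],[0,0,0.15],[0,0,0.15],[0,0,0.15],[0,0,0.15],[0,0,0.15],[0,0,0.15],[0,0,0.025]]}'
python3 -m handwheel '{"dp":[[-0.04,0.01,0],[-0.04,0.01,0],[-0.04,0.01,0],[-0.04,0.01,0],[-0.04,0.01,0],[-0.04,0.01,0],[-0.015,0.005,0],[0,0,0]],"twist":[[0,0,0],[0,0,0],[0,0,0],[0,0,0],[0,0,0],[0,0,0],[0,0,0],[0,0,0]]}'
python3 -c "
from h import *
plan(.530,-.0165,.203,6.2); pic('wrist','w8.png')"
```

```text
t: 20.8
tool_pos: [0.4371, 0.2288, 0.3319]
eef_rot: [0.0, 0.669, 0.744, -0.0]
ft_force: [0.1, 0.2, -2.1]
grip_width: 0.058
gripper_force: 65.5
t: 21.6
tool_pos: [0.5302, -0.0201, 0.3317]
eef_rot: [-0.0, 0.668, 0.744, -0.0]
ft_force: [-0.4, 0.3, -0.6]
grip_width: 0.0578
gripper_force: 65.5
pos [ 0.5302 -0.0201  0.3317] turn [-0.001 -0.    -0.001] shift [0.0036 0.0002 0.1287] q7 -0.11 t 21.6 w 0.0578 F [-0.4  0.3 -0.6]
```

View pics/w8.png

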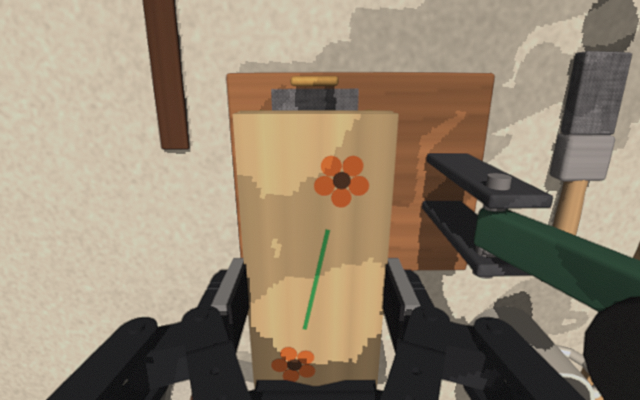

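The held cassette's left end edge is at v≈113 (u 233–398), and the left end plate's top is at (315,79). I'll compute the offsets.

Run:
```python
from h import *
c=cam("wrist")
a,b=onplane(c,234,113,.174),onplane(c,398,113,.174); print(a,b,np.linalg.norm(a-b))
y=(a-b)/np.linalg.norm(a-b); yy=np.array([-.108,.994,0]); print("yaw",np.degrees(np.arctan2(b[1]-a[1],b[0]-a[0])))
print("cassette centre",(a+b)/2-.07*yy)
e=onplane(c,315,83,.073); print("endplate",e,"bed",e-.0755*yy)
```

```text
[0.49302866 0.05126772 0.174     ] [0.55054526 0.05754655 0.174     ] 0.05785830026173847
yaw 6.230052752217888
cassette centre [ 0.52934696 -0.01517286  0.174     ]
endplate [0.52037192 0.0636218  0.073     ] bed [ 0.52852592 -0.0114252   0.073     ]
```

```bash
python3 -m handwheel '{"dp":[[0,0,0.03],[0,0,0.03],[0,0,0.02],[0,0,0.02],[0,0,0.015],[0,0,0.012],[0,0,0.005],[0,0,0]],"twist":[[0,0,0],[0,0,0],[0,0,0],[0,0,0],[0,0,0],[0,0,0],[0,0,0],[0,0,0]]}'
python3 -m handwheel '{"dp":[[0,0,0],[0,0,0],[0,0,0],[0,0,0],[0,0,0]],"twist":[[0,0,0],[0,0,0],[0,0,0],[0,0,0],[0,0,0]]}' 100
python3 -m handwheel '{"dp":[[0,0,-0.03],[0,0,-0.04],[0,0,-0.04],[0,0,-0.04],[0,0,0]],"twist":[[0,0,0],[0,0,0],[0,0,0],[0,0,0],[0,0,0]]}'
python3 - <<'E'
from h import *
c,im=pic('top','t9.png')
hsv=cv2.cvtColor(im,cv2.COLOR_RGB2HSV)
m=cv2.inRange(hsv,(8,70,110),(28,255,255)); m[:180]=0;m[290:]=0; m[:,:170]=0;m[:,300:]=0
m=cv2.morphologyEx(m,cv2.MORPH_CLOSE,np.ones((5,5)))
for ct in cv2.findContours(m,0,2)[0]:
    if cv2.contourArea(ct)<200: continue
    P=np.array([onplane(c,*p,.014)[:2] for p in ct[:,0].astype(float)],np.float32)
    print("fresh",cv2.minAreaRect(P*1000))
plan(.437,.365,.33,82.4)
E
```

```text
t: 22.45
tool_pos: [0.5296, -0.0171, 0.2002]
eef_rot: [-0.0, 0.667, 0.745, -0.0]
ft_force: [0.1, -0.1, -0.8]
grip_width: 0.058
gripper_force: 65.5
t: 22.95
tool_pos: [0.5298, -0.0175, 0.2007]
eef_rot: [0.0, 0.668, 0.745, 0.0]
ft_force: [-0.5, 0.2, -0.6]
grip_width: 0.0851
gripper_force: 0.0
t: 23.45
tool_pos: [0.531, -0.0168, 0.3558]
eef_rot: [0.003, 0.667, 0.745, 0.002]
ft_force: [0.5, 0.2, 0.3]
grip_width: 0.0854
gripper_force: 0.0
fresh ((435.20819091796875, 366.2379150390625), (61.20574188232422, 140.11276245117188), 82.0888442993164)
pos [ 0.5304 -0.0172  0.353 ] turn [ 0.003  0.005 -1.329] shift [0.1431 0.3665 0.023 ] q7 -0.1 t 23.5 w 0.0853 F [ 0.1 -0.4  0. ]
```

```bash
python3 -c "
from h import *
pic('wrist','w9.png')"
python3 -m handwheel '{"dp":[[0,0,0],[0,0,0],[0,0,0],[0,0,0],[0,0,0],[0,0,0],[0,0,0],[0,0,0],[0,0,0]],"twist":[[0,0,-0.15],[0,0,-0.15],[0,0,-0.15],[0,0,-0.15],[0,0,-0.15],[0,0,-0.15],[0,0,-0.15],[0,0,-0.15],[0,0,-0.129]]}'
python3 -m handwheel '{"dp":[[0.0143,0.0367,0],[0.0143,0.0367,0],[0.0143,0.0367,0],[0.0143,0.0367,0],[0.0143,0.0367,0],[0.0143,0.0367,0],[0.0143,0.0367,0.01],[0.0143,0.0367,0.013],[0.0143,0.0367,0],[0.0143,0.0367,0]],"twist":[[0,0,0],[0,0,0],[0,0,0],[0,0,0],[0,0,0],[0,0,0],[0,0,0],[0,0,0],[0,0,0],[0,0,0]]}'
python3 -m handwheel '{"dp":[[0,0,0],[0,0,0]],"twist":[[0,0,0],[0,0,0]]}'
python3 - <<'E'
from h import *
c,im=pic('wrist','w10.png')
hsv=cv2.cvtColor(im,cv2.COLOR_RGB2HSV)
m=cv2.inRange(hsv,(8,60,90),(28,255,255)); m=cv2.morphologyEx(m,cv2.MORPH_CLOSE,np.ones((9,9)))
for ct in cv2.findContours(m,0,2)[0]:
    if cv2.contourArea(ct)<2000: continue
    P=np.array([onplane(c,*p,.014)[:2] for p in ct[:,0].astype(float)],np.float32)
    print("fresh",cv2.minAreaRect(P*1000), cv2.boundingRect(ct))
plan(.437,.365,.172,82.4)
E
```

```text
t: 24.45
tool_pos: [0.5293, -0.0175, 0.3489]
eef_rot: [-0.001, 0.063, 0.998, 0.0]
ft_force: [0.5, -0.1, 0.3]
grip_width: 0.0858
gripper_force: 0.0
t: 25.45
tool_pos: [0.4358, 0.3663, 0.3253]
eef_rot: [-0.001, 0.066, 0.998, -0.001]
ft_force: [0.6, 0.7, 0.8]
grip_width: 0.0857
gripper_force: 0.0
t: 25.65
tool_pos: [0.4356, 0.366, 0.3259]
eef_rot: [-0.001, 0.065, 0.998, -0.001]
ft_force: [0.4, -1.3, 0.1]
grip_width: 0.0855
gripper_force: 0.0
fresh ((579.3701782226562, 27.90277099609375), (55.494773864746094, 130.0522918701172), 42.106502532958984) (0, 311, 54, 89)
fresh ((437.0214538574219, 364.9468078613281), (60.975982666015625, 140.37403869628906), 82.46056365966797) (276, 101, 79, 162)
pos [0.4365 0.3648 0.3261] turn [-0.002 -0.001  0.   ] shift [-0.0004  0.0002  0.1541] q7 0.34 t 25.7 w 0.0855 F [ 0.3 -0.6  0.3]
```

View pics/w9.png

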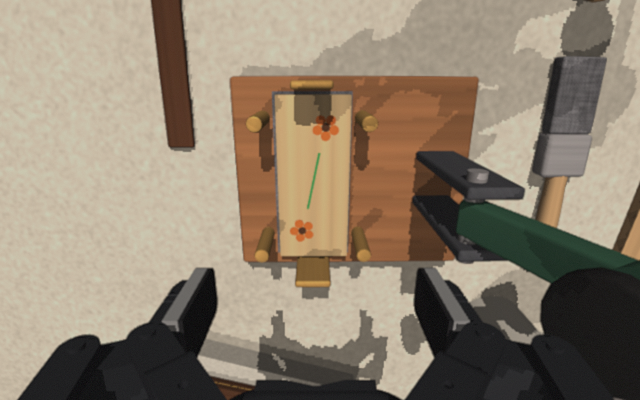

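The first fresh cassette sits squarely between the four posts, at (273–352, 93–257). Picking the second.

```bash
python3 -m handwheel '{"dp":[[0,0,0.03],[0,0,0.03],[0,0,0.03],[0,0,0.03],[0,0,0.02],[0,0,0.013],[0,0,0]],"twist":[[0,0,0],[0,0,0],[0,0,0],[0,0,0],[0,0,0],[0,0,0],[0,0,0]]}'
python3 -m handwheel '{"dp":[[0,0,0],[0,0,0],[0,0,0],[0,0,0],[0,0,0],[0,0,0]],"twist":[[0,0,0],[0,0,0],[0,0,0],[0,0,0],[0,0,0],[0,0,0]]}' 0
python3 -m handwheel '{"dp":[[0,0,-0.02],[0,0,-0.04],[0,0,-0.04],[0,0,-0.04],[0,0,-0.02],[0,0,0]],"twist":[[0,0,0],[0,0,0],[0,0,0],[0,0,0],[0,0,0],[0,0,0]]}'
python3 -m handwheel '{"dp":[[0,0,0],[0,0,0],[0,0,0],[0,0,0],[0,0,0],[0,0,0],[0,0,0],[0,0,0],[0,0,0],[0,0,0]],"twist":[[0,0,0.15],[0,0,0.15],[0,0,0.15],[0,0,0.15],[0,0,0.15],[0,0,0.15],[0,0,0.15],[0,0,0.15],[0,0,0.13],[0,0,0]]}'
python3 -c "
from h import *
plan(.530,-.0165,.34,6.2)"
```

```text
t: 26.4
tool_pos: [0.4368, 0.3637, 0.1728]
eef_rot: [-0.001, 0.067, 0.998, -0.001]
ft_force: [0.5, -0.6, 0.5]
grip_width: 0.0853
gripper_force: 0.0
t: 27.0
tool_pos: [0.4371, 0.3656, 0.1762]
eef_rot: [0.001, 0.067, 0.998, 0.0]
ft_force: [-1.5, -1.4, 5.8]
grip_width: 0.058
gripper_force: 64.1
t: 27.6
tool_pos: [0.4368, 0.3662, 0.3384]
eef_rot: [0.003, 0.066, 0.998, 0.002]
ft_force: [-0.2, 0.2, -0.3]
grip_width: 0.0579
gripper_force: 65.0
t: 28.6
tool_pos: [0.4363, 0.3651, 0.3339]
eef_rot: [0.0, 0.669, 0.744, -0.0]
ft_force: [-0.2, 0.7, -1.6]
grip_width: 0.0579
gripper_force: 64.9
pos [0.4363 0.3651 0.3339] turn [-0.     0.001 -0.002] shift [-0.3895  0.0519 -0.0061] q7 -0.89 t 28.6 w 0.0579 F [-0.2  0.7 -1.6]
```

```bash
python3 -m handwheel '{"dp":[[-0.039,0.0052,-0.003],[-0.039,0.0052,-0.003],[-0.039,0.0052,0],[-0.039,0.0052,0],[-0.039,0.0052,0],[-0.039,0.0052,0],[-0.039,0.0052,0],[-0.039,0.0052,0],[-0.039,0.0052,0],[-0.039,0.0052,0]],"twist":[[0,0,0],[0,0,0],[0,0,0],[0,0,0],[0,0,0],[0,0,0],[0,0,0],[0,0,0],[0,0,0],[0,0,0]]}'
python3 -m handwheel '{"dp":[[0,0,0],[0,0,0]],"twist":[[0,0,0],[0,0,0]]}'
python3 - <<'E'
from h import *
plan(.530,-.0165,.214,6.2)
c,im=pic("wrist","w11.png")
hsv=cv2.cvtColor(im,cv2.COLOR_RGB2HSV)
m=cv2.inRange(hsv,(8,0,110),(30,150,255)); 
# top end edge of held cassette: profile down columns in its middle
g=cv2.cvtColor(im,cv2.COLOR_RGB2LAB)
for u in (290,315,340): print(u,[int(v) for v in np.argsort(-np.abs(np.diff(g[60:150,u,:].astype(int),axis=0)).sum(1))[:4]+60])
r=np.abs(np.diff(g[160:165].astype(int).mean(0),axis=0)).sum(1); print([int(x) for x in np.argsort(-r[200:430])[:6]+200])
E
```

```text
t: 29.6
tool_pos: [0.5303, -0.0185, 0.3402]
eef_rot: [0.0, 0.666, 0.746, -0.0]
ft_force: [0.1, 0.2, -1.9]
grip_width: 0.0577
gripper_force: 64.9
t: 29.8
tool_pos: [0.5302, -0.0176, 0.3399]
eef_rot: [-0.0, 0.667, 0.745, -0.0]
ft_force: [-0.7, 0.4, -1.3]
grip_width: 0.0577
gripper_force: 64.9
pos [ 0.5302 -0.0176  0.3399] turn [-0.001 -0.     0.001] shift [ 1.100e-03 -1.000e-04  1.259e-01] q7 -0.06 t 29.8 w 0.0577 F [-0.7  0.4 -1.3]
290 [95, 94, 75, 116]
315 [87, 88, 80, 95]
340 [94, 75, 95, 120]
[234, 233, 421, 236, 420, 422]
```

View pics/w11.png

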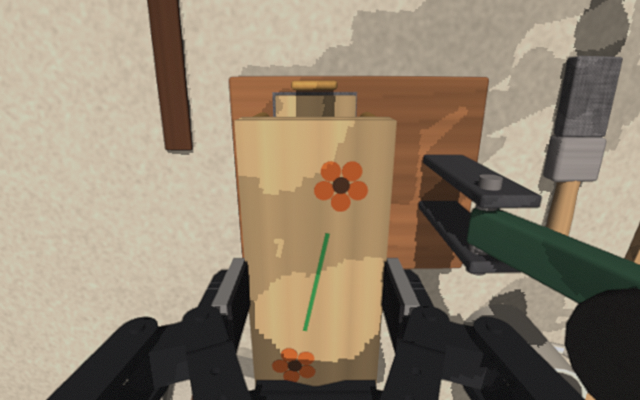

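The second cassette is held straight, with its end edge at v≈119. I'll shift it 2 mm towards +y and lower it.

```bash
python3 -m handwheel '{"dp":[[0.002,0,0.03],[0,0,0.03],[0,0,0.02],[0,0,0.02],[0,0,0.015],[0,0,0.008],[0,0,0.002],[0,0,0]],"twist":[[0,0,0],[0,0,0],[0,0,0],[0,0,0],[0,0,0],[0,0,0],[0,0,0],[0,0,0]]}'
python3 -m handwheel '{"dp":[[0,0,0],[0,0,0],[0,0,0],[0,0,0],[0,0,0]],"twist":[[0,0,0],[0,0,0],[0,0,0],[0,0,0],[0,0,0]]}' 100
python3 -m handwheel '{"dp":[[0,0,-0.03],[0,0,-0.04],[0,0,-0.04],[0,0,-0.04],[0,0,0]],"twist":[[0,0,0],[0,0,0],[0,0,0],[0,0,0],[0,0,0]]}'
python3 -c "
from h import *
pic('wrist','w12.png'); pic('top','t12.png'); plan(.694,-.067,.53,6.2)
im=cv2.resize(np.hstack([cv2.imread('pics/w12.png'),cv2.imread('pics/t12.png')]),(800,250),interpolation=cv2.INTER_AREA); cv2.imwrite('pics/c12.png',im)"
```

```text
t: 30.65
tool_pos: [0.5303, -0.0145, 0.216]
eef_rot: [0.0, 0.668, 0.745, 0.0]
ft_force: [0.0, -0.5, -0.2]
grip_width: 0.058
gripper_force: 64.9
t: 31.15
tool_pos: [0.5302, -0.0149, 0.2156]
eef_rot: [0.0, 0.668, 0.744, 0.0]
ft_force: [-0.3, 0.5, -0.4]
grip_width: 0.085
gripper_force: 0.0
t: 31.65
tool_pos: [0.5313, -0.0143, 0.371]
eef_rot: [0.004, 0.668, 0.744, 0.002]
ft_force: [1.1, -0.0, -0.5]
grip_width: 0.0855
gripper_force: 0.0
pos [ 0.5302 -0.0148  0.3661] turn [ 0.002  0.001 -0.   ] shift [-0.0695  0.1572 -0.1639] q7 -0.06 t 31.8 w 0.0854 F [ 0.3 -0.3 -0.2]
```

View pics/c12.png

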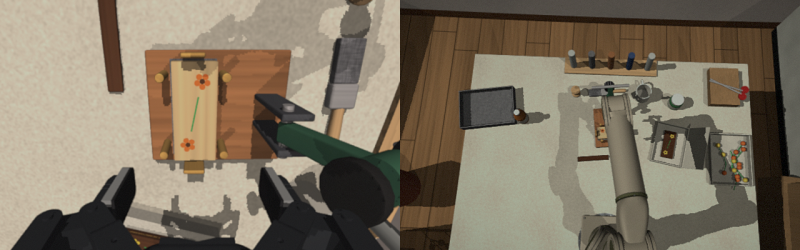

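Both cassettes are stacked squarely on the bed, the finished one is in the box, and the table has no third cassette. Next I'll fetch the bar.

```bash
python3 -m handwheel '{"dp":[[0,0,-0.04],[0,0,-0.04],[0,0,-0.04],[0,0,-0.04],[-0.02,0.04,0],[-0.02,0.04,0],[-0.02,0.04,0],[-0.003,0.046,0],[0,0,0],[0,0,0]],"twist":[[0,0,0],[0,0,0],[0,0,0],[0,0,0],[0,0,0],[0,0,0],[0,0,0],[0,0,0],[0,0,0],[0,0,0]]}'
python3 - <<'E'
from h import *
plan(.702,-.060,.442,6.2)
c,im=pic("wrist","w13.png")
for y in(-.07,.08): print(proj(c,(.702-(y+.06)*.108,y,.287)))
E
```

```text
t: 32.75
tool_pos: [0.7033, -0.0591, 0.5214]
eef_rot: [-0.003, 0.667, 0.745, -0.001]
ft_force: [-0.5, 0.7, -0.3]
grip_width: 0.0852
gripper_force: 0.0
pos [ 0.7033 -0.0591  0.5214] turn [-0.005 -0.002  0.001] shift [-0.0007 -0.0014  0.0794] q7 -0.03 t 32.8 w 0.0852 F [-0.5  0.7 -0.3]
(np.float64(315.0893891203134), np.float64(237.18160197766824))
(np.float64(315.2073189154335), np.float64(-35.0547969507119))
```

View pics/w13.png

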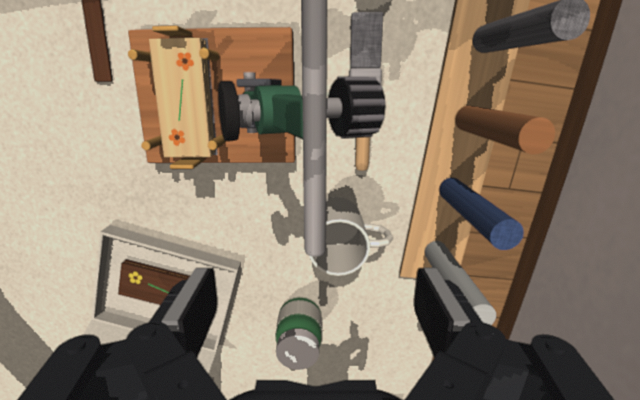

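The bar axis is at u≈315, as predicted, with its end at (315,253). Descend, grip and swing forward.

```bash
python3 -m handwheel '{"dp":[[0,-0.001,0.03],[0,0,0.03],[0,0,0.0195],[0,0,0]],"twist":[[0,0,0],[0,0,0],[0,0,0],[0,0,0]]}'
python3 -m handwheel '{"dp":[[0,0,0],[0,0,0],[0,0,0],[0,0,0],[0,0,0],[0,0,0],[0,0,0],[0,0,0]],"twist":[[0,0,0],[0,0,0],[0,0,0],[0,0,0],[0,0,0],[0,0,0],[0,0,0],[0,0,0]]}' 0
python3 -m handwheel '{"dp":[[0,-0.0084,-0.0031],[0,-0.0173,-0.005],[0,-0.0177,-0.0032],[0,-0.0179,-0.0014],[0,-0.018,0.0004]],"twist":[[0,0,0],[0,0,0],[0,0,0],[0,0,0],[0,0,0]]}'
```

```text
t: 33.2
tool_pos: [0.6994, -0.06, 0.4442]
eef_rot: [-0.001, 0.668, 0.744, -0.002]
ft_force: [0.5, -0.2, -0.6]
grip_width: 0.0853
gripper_force: 0.0
t: 34.0
tool_pos: [0.7012, -0.0596, 0.4466]
eef_rot: [0.001, 0.668, 0.744, 0.001]
ft_force: [4.9, 0.6, 4.3]
grip_width: 0.012
gripper_force: 58.6
t: 34.5
tool_pos: [0.6219, -0.0682, 0.4604]
eef_rot: [0.002, 0.668, 0.744, 0.001]
ft_force: [-0.0, -1.3, 33.0]
grip_width: 0.0119
gripper_force: 66.4
```

```bash
python3 -m handwheel '{"dp":[[0,-0.0179,0.0022],[0,-0.0176,0.0039],[0,-0.0171,0.0057],[0,-0.0164,0.0073],[0,-0.0156,0.0089],[0,-0.0146,0.0105],[0,-0.0135,0.0119]],"twist":[[0,0,0],[0,0,0],[0,0,0],[0,0,0],[0,0,0],[0,0,0],[0,0,0]]}'
python3 -m handwheel '{"dp":[[0,-0.0123,0.0132],[0,-0.0109,0.0143],[0,-0.0094,0.0153],[0,-0.0078,0.0162],[0,-0.0062,0.0169]],"twist":[[0,0,0],[0,0,0],[0,0,0],[0,0,0],[0,0,0]]}'
python3 -m handwheel '{"dp":[[0,-0.0045,0.0174],[0,-0.0027,0.0178],[0,-0.0009,0.018],[0,0,0],[0,0,0]],"twist":[[0,0,0],[0,0,0],[0,0,0],[0,0,0],[0,0,0]]}'
```

```text
t: 35.2
tool_pos: [0.5089, -0.0808, 0.4076]
eef_rot: [-0.0, 0.668, 0.744, -0.001]
ft_force: [5.5, -1.7, -6.5]
grip_width: 0.0119
gripper_force: 61.7
t: 35.7
tool_pos: [0.4633, -0.0858, 0.3313]
eef_rot: [0.001, 0.668, 0.744, 0.0]
ft_force: [9.3, -1.7, -4.3]
grip_width: 0.0118
gripper_force: 60.1
t: 36.2
tool_pos: [0.4562, -0.0868, 0.2788]
eef_rot: [0.001, 0.668, 0.744, 0.0]
ft_force: [8.6, -3.3, -7.0]
grip_width: 0.0112
gripper_force: 66.9
```

```bash
python3 -m handwheel '{"dp":[[0,0,0],[0,0,0],[0,0,0],[0,0,0],[0,0,0],[0,0,-0.03],[0,0,-0.04],[0,0,-0.04],[0,0,-0.02],[0,0,0]],"twist":[[0,0,0],[0,0,0],[0,0,0],[0,0,0],[0,0,0],[0,0,0],[0,0,0],[0,0,0],[0,0,0],[0,0,0]]}' 100
python3 - <<'E'
from h import *
plan(.530,-.0165,.40,6.2)
c,im=pic("wrist","w14.png")
print(proj(c,(.4578,-.1105,.12)),proj(c,(.4489,-.0272,.12)),proj(c,(.53,-.0165,.204)))
E
```

```text
t: 37.2
tool_pos: [0.4563, -0.0861, 0.4118]
eef_rot: [0.002, 0.668, 0.744, 0.001]
ft_force: [-0.7, -0.4, -1.0]
grip_width: 0.085
gripper_force: 0.0
pos [ 0.4563 -0.0861  0.4118] turn [ 0.004  0.002 -0.   ] shift [0.0612 0.0808 0.0118] q7 0.2 t 37.2 w 0.085 F [-0.7 -0.4 -1. ]
(np.float64(312.2817299605476), np.float64(220.75380247268006)) (np.float64(312.0230683340042), np.float64(114.005349463533)) (np.float64(474.3481677257186), np.float64(126.54506371476518))
```

View pics/w14.png

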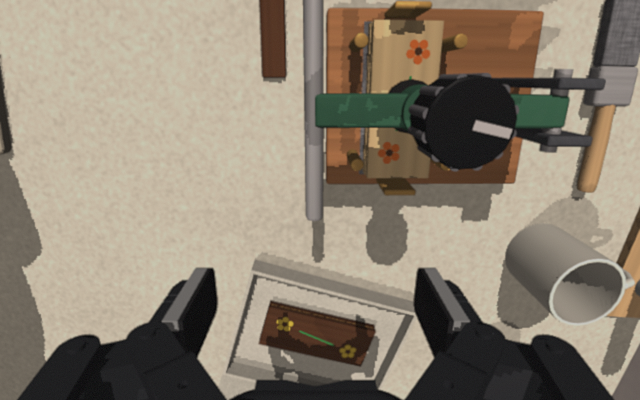

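The arm is down with the knob at about (465,122), its mark pointing to (513,133), and the stack underneath is intact. I'll move above the knob and wind the wrist back to about +2 rad.

```bash
python3 -m handwheel '{"dp":[[0.03,0.039,0],[0.031,0.039,0],[0,0,0],[0,0,0],[0,0,0],[0,0,0],[0,0,0],[0,0,0],[0,0,0]],"twist":[[0,0,0],[0,0,0],[0,0,-0.15],[0,0,-0.15],[0,0,-0.15],[0,0,-0.15],[0,0,-0.15],[0,0,-0.15],[0,0,-0.15]]}'
python3 -m handwheel '{"dp":[[0,0,0],[0,0,0],[0,0,0],[0,0,0],[0,0,0],[0,0,0],[0,0,0],[0,0,0]],"twist":[[0,0,-0.15],[0,0,-0.15],[0,0,-0.15],[0,0,-0.15],[0,0,-0.15],[0,0,-0.15],[0,0,-0.11],[0,0,0]]}'
python3 - <<'E'
from h import *
plan(.5275,-.0165,.343,124)
E
```

```text
t: 38.15
tool_pos: [0.5263, -0.0172, 0.4073]
eef_rot: [-0.001, 0.202, 0.979, -0.0]
ft_force: [-0.5, -0.3, -0.2]
grip_width: 0.0851
gripper_force: 0.0
t: 38.95
tool_pos: [0.5264, -0.0173, 0.4075]
eef_rot: [-0.001, -0.295, 0.955, 0.001]
ft_force: [0.5, -0.4, -0.4]
grip_width: 0.0855
gripper_force: 0.0
pos [ 0.5264 -0.0173  0.4075] turn [ 0.002 -0.001  0.006] shift [-0.0014  0.      0.0645] q7 1.97 t 39.0 w 0.0855 F [ 0.5 -0.4 -0.4]
```

```bash
python3 -m handwheel '{"dp":[[-0.001,0,0.03],[0,0,0.025],[0,0,0.0095],[0,0,0]],"twist":[[0,0,0],[0,0,0],[0,0,0],[0,0,0]]}'
python3 -m handwheel '{"dp":[[0,0,0],[0,0,0],[0,0,0],[0,0,0],[0,0,0],[0,0,0],[0,0,0]],"twist":[[0,0,0],[0,0,0],[0,0,0],[0,0,0],[0,0,0],[0,0,0],[0,0,0]]}' 0
python3 -m handwheel '{"dp":[[0,0,0.0003],[0,0,0.0003],[0,0,0.0003],[0,0,0.0003],[0,0,0.0003],[0,0,0.0003],[0,0,0.0003]],"twist":[[0,0,0.15],[0,0,0.15],[0,0,0.15],[0,0,0.15],[0,0,0.15],[0,0,0.15],[0,0,0.15]]}'
python3 -c "
from h import *
s=sense();print(s['ft_torque'],s['q'][6])"
```

```text
t: 39.35
tool_pos: [0.527, -0.0167, 0.3429]
eef_rot: [-0.001, -0.293, 0.956, 0.001]
ft_force: [0.2, -0.2, 0.1]
grip_width: 0.0855
gripper_force: 0.0
t: 40.05
tool_pos: [0.5278, -0.0164, 0.3456]
eef_rot: [0.001, -0.294, 0.956, -0.0]
ft_force: [-1.6, 0.2, 5.4]
grip_width: 0.0465
gripper_force: 60.5
t: 40.75
tool_pos: [0.5276, -0.0155, 0.3436]
eef_rot: [0.001, 0.227, 0.974, 0.001]
ft_force: [-2.2, 5.0, 6.7]
grip_width: 0.0465
gripper_force: 60.4
[0.84190585 0.65012674 0.06131102] 0.9095976943874856
```

```bash
cat > /dev/null; python3 -m handwheel '{"dp":[[0,0,0.0003],[0,0,0.0003],[0,0,0.0003],[0,0,0.0003],[0,0,0.0003],[0,0,0.0003],[0,0,0.0003],[0,0,0.0003],[0,0,0.0003],[0,0,0.0003]],"twist":[[0,0,0.15],[0,0,0.15],[0,0,0.15],[0,0,0.15],[0,0,0.15],[0,0,0.15],[0,0,0.15],[0,0,0.15],[0,0,0.15],[0,0,0.15]]}'
python3 -m handwheel '{"dp":[[0,0,0.0003],[0,0,0.0003],[0,0,0.0003],[0,0,0.0003],[0,0,0.0003],[0,0,0.0003],[0,0,0.0003],[0,0,0.0003],[0,0,0.0003],[0,0,0]],"twist":[[0,0,0.15],[0,0,0.15],[0,0,0.15],[0,0,0.15],[0,0,0.15],[0,0,0.15],[0,0,0.15],[0,0,0.15],[0,0,0.15],[0,0,0]]}'
python3 -m handwheel '{"dp":[[0,0,0],[0,0,0],[0,0,0],[0,0,0],[0,0,0]],"twist":[[0,0,0],[0,0,0],[0,0,0],[0,0,0],[0,0,0]]}' 100
python3 -c "
from h import *
plan(.5275,-.0165,.338,124)"
```

```text
t: 41.75
tool_pos: [0.5283, -0.0149, 0.3408]
eef_rot: [0.0, 0.83, 0.558, 0.002]
ft_force: [4.3, 5.3, 1.9]
grip_width: 0.0467
gripper_force: 61.0
t: 42.75
tool_pos: [0.5289, -0.0159, 0.3382]
eef_rot: [-0.001, 0.997, -0.083, 0.003]
ft_force: [8.0, 1.5, 0.0]
grip_width: 0.0469
gripper_force: 61.3
t: 43.25
tool_pos: [0.5274, -0.0167, 0.3365]
eef_rot: [0.0, 0.997, -0.081, -0.0]
ft_force: [-0.8, -0.5, 0.2]
grip_width: 0.0855
gripper_force: 0.0
pos [ 0.5274 -0.0167  0.3365] turn [ 0.    -0.     2.387] shift [-0.0002  0.0001 -0.0015] q7 -1.86 t 43.2 w 0.0855 F [-0.8 -0.5  0.2]
```

```bash
python3 -m handwheel '{"dp":[[0,0,0],[0,0,0],[0,0,0],[0,0,0],[0,0,0],[0,0,0],[0,0,0],[0,0,0],[0,0,0],[0,0,0]],"twist":[[0,0,-0.15],[0,0,-0.15],[0,0,-0.15],[0,0,-0.15],[0,0,-0.15],[0,0,-0.15],[0,0,-0.15],[0,0,-0.15],[0,0,-0.15],[0,0,-0.15]]}'
python3 -m handwheel '{"dp":[[0,0,0],[0,0,0],[0,0,0],[0,0,0],[0,0,0],[0,0,0],[0,0,0],[0,0,0],[0,0,0],[0,0,0]],"twist":[[0,0,-0.15],[0,0,-0.15],[0,0,-0.15],[0,0,-0.15],[0,0,-0.15],[0,0,-0.15],[0,0,-0.15],[0,0,-0.15],[0,0,-0.15],[0,0,-0.15]]}'
python3 -m handwheel '{"dp":[[0,0,0],[0,0,0],[0,0,0],[0,0,0],[0,0,0],[0,0,0],[0,0,0]],"twist":[[0,0,-0.15],[0,0,-0.15],[0,0,-0.15],[0,0,-0.15],[0,0,-0.15],[0,0,-0.15],[0,0,0]]}' | grep -E "tool_pos|rot"
python3 -m handwheel '{"dp":[[0,0,0],[0,0,0],[0,0,0],[0,0,0],[0,0,0],[0,0,0],[0,0,0]],"twist":[[0,0,0],[0,0,0],[0,0,0],[0,0,0],[0,0,0],[0,0,0],[0,0,0]]}' 0
python3 -m handwheel '{"dp":[[0,0,0.0003],[0,0,0.0003],[0,0,0.0003],[0,0,0.0003],[0,0,0.0003],[0,0,0.0003],[0,0,0.0003],[0,0,0.0003]],"twist":[[0,0,0.15],[0,0,0.15],[0,0,0.15],[0,0,0.15],[0,0,0.15],[0,0,0.15],[0,0,0.15],[0,0,0.15]]}'
python3 -m handwheel '{"dp":[[0,0,0.0003],[0,0,0.0003],[0,0,0.0003],[0,0,0.0003],[0,0,0.0003],[0,0,0.0003],[0,0,0.0003],[0,0,0.0003],[0,0,0.0003]],"twist":[[0,0,0.15],[0,0,0.15],[0,0,0.15],[0,0,0.15],[0,0,0.15],[0,0,0.15],[0,0,0.15],[0,0,0.15],[0,0,0.15]]}'
python3 -m handwheel '{"dp":[[0,0,0.0003],[0,0,0.0003],[0,0,0.0003],[0,0,0.0003],[0,0,0.0003],[0,0,0.0003],[0,0,0],[0,0,0.0003],[0,0,0.0003],[0,0,0]],"twist":[[0,0,0.15],[0,0,0.15],[0,0,0.15],[0,0,0.15],[0,0,0.15],[0,0,0.15],[0,0,0.15],[0,0,0.15],[0,0,0.15],[0,0,0]]}'
python3 -c "
from h import *
print(sense()['ft_torque'])"
python3 -m handwheel '{"dp":[[0,0,0],[0,0,0],[0,0,0],[0,0,0],[0,0,0]],"twist":[[0,0,0],[0,0,0],[0,0,0],[0,0,0],[0,0,0]]}' 100
```

```text
t: 44.25
tool_pos: [0.5274, -0.0167, 0.3365]
eef_rot: [0.0, 0.782, 0.623, -0.0]
ft_force: [0.6, 0.3, -0.1]
grip_width: 0.085
gripper_force: 0.0
t: 45.25
tool_pos: [0.5274, -0.0167, 0.3365]
eef_rot: [-0.0, 0.148, 0.989, -0.0]
ft_force: [0.3, -0.1, -1.0]
grip_width: 0.0854
gripper_force: 0.0
tool_pos: [0.5275, -0.0168, 0.3364]
eef_rot: [-0.0, -0.295, 0.955, 0.0]
t: 46.65
tool_pos: [0.5275, -0.0166, 0.3368]
eef_rot: [0.0, -0.294, 0.956, -0.0]
ft_force: [-2.8, 0.4, 5.6]
grip_width: 0.0467
gripper_force: 61.0
t: 47.45
tool_pos: [0.5275, -0.0151, 0.3345]
eef_rot: [-0.0, 0.299, 0.954, 0.001]
ft_force: [-1.2, 5.7, 5.0]
grip_width: 0.0468
gripper_force: 61.0
t: 48.35
tool_pos: [0.5285, -0.0147, 0.332]
eef_rot: [0.0, 0.83, 0.558, 0.003]
ft_force: [7.3, 6.3, -1.4]
grip_width: 0.0464
gripper_force: 61.5
t: 49.35
tool_pos: [0.5291, -0.0161, 0.3296]
eef_rot: [-0.001, 0.997, -0.083, 0.003]
ft_force: [13.0, 2.6, -6.0]
grip_width: 0.0465
gripper_force: 62.3
[ 0.4553334  -2.74312724 -0.04519944]
t: 49.85
tool_pos: [0.5274, -0.0167, 0.3289]
eef_rot: [0.0, 0.997, -0.081, -0.0]
ft_force: [0.1, -0.1, 0.8]
grip_width: 0.0856
gripper_force: 0.0
```

```bash
python3 -m handwheel '{"dp":[[0,0,0],[0,0,0],[0,0,0],[0,0,0],[0,0,0],[0,0,0],[0,0,0],[0,0,0],[0,0,0],[0,0,0]],"twist":[[0,0,-0.15],[0,0,-0.15],[0,0,-0.15],[0,0,-0.15],[0,0,-0.15],[0,0,-0.15],[0,0,-0.15],[0,0,-0.15],[0,0,-0.15],[0,0,-0.15]]}' >/dev/null
python3 -m handwheel '{"dp":[[0,0,0],[0,0,0],[0,0,0],[0,0,0],[0,0,0],[0,0,0],[0,0,0],[0,0,0],[0,0,0],[0,0,0]],"twist":[[0,0,-0.15],[0,0,-0.15],[0,0,-0.15],[0,0,-0.15],[0,0,-0.15],[0,0,-0.15],[0,0,-0.15],[0,0,-0.15],[0,0,-0.15],[0,0,-0.15]]}' >/dev/null
python3 -m handwheel '{"dp":[[0,0,0],[0,0,0],[0,0,0],[0,0,0],[0,0,0],[0,0,0],[0,0,0]],"twist":[[0,0,-0.15],[0,0,-0.15],[0,0,-0.15],[0,0,-0.15],[0,0,-0.15],[0,0,-0.15],[0,0,0]]}' | grep -E "tool_pos|rot"
python3 -m handwheel '{"dp":[[0,0,0],[0,0,0],[0,0,0],[0,0,0],[0,0,0],[0,0,0],[0,0,0]],"twist":[[0,0,0],[0,0,0],[0,0,0],[0,0,0],[0,0,0],[0,0,0],[0,0,0]]}' 0
python3 -m handwheel '{"dp":[[0,0,0.0003],[0,0,0.0003],[0,0,0.0003],[0,0,0.0003],[0,0,0.0003],[0,0,0.0003],[0,0,0.0003],[0,0,0.0003]],"twist":[[0,0,0.15],[0,0,0.15],[0,0,0.15],[0,0,0.15],[0,0,0.15],[0,0,0.15],[0,0,0.15],[0,0,0.15]]}'
python3 -m handwheel '{"dp":[[0,0,0.0003],[0,0,0.0003],[0,0,0.0003],[0,0,0.0003],[0,0,0.0003],[0,0,0.0003],[0,0,0.0003],[0,0,0.0003],[0,0,0.0003]],"twist":[[0,0,0.15],[0,0,0.15],[0,0,0.15],[0,0,0.15],[0,0,0.15],[0,0,0.15],[0,0,0.15],[0,0,0.15],[0,0,0.15]]}'
python3 -m handwheel '{"dp":[[0,0,0.0003],[0,0,0.0003],[0,0,0.0003],[0,0,0.0003],[0,0,0.0003],[0,0,0.0003],[0,0,0],[0,0,0.0003],[0,0,0.0003],[0,0,0]],"twist":[[0,0,0.15],[0,0,0.15],[0,0,0.15],[0,0,0.15],[0,0,0.15],[0,0,0.15],[0,0,0.15],[0,0,0.15],[0,0,0.15],[0,0,0]]}'
python3 -m handwheel '{"dp":[[0,0,0],[0,0,0],[0,0,0],[0,0,0],[0,0,0]],"twist":[[0,0,0],[0,0,0],[0,0,0],[0,0,0],[0,0,0]]}' 100
```

```text
tool_pos: [0.5274, -0.0169, 0.3289]
eef_rot: [-0.0, -0.295, 0.955, 0.0]
t: 53.25
tool_pos: [0.5275, -0.0166, 0.3293]
eef_rot: [0.0, -0.294, 0.956, -0.0]
ft_force: [-1.8, 0.7, 5.6]
grip_width: 0.047
gripper_force: 61.0
t: 54.05
tool_pos: [0.5275, -0.0151, 0.327]
eef_rot: [0.0, 0.299, 0.954, 0.001]
ft_force: [-0.4, 5.6, 4.4]
grip_width: 0.0469
gripper_force: 61.0
t: 54.95
tool_pos: [0.5285, -0.0147, 0.3245]
eef_rot: [0.0, 0.83, 0.558, 0.003]
ft_force: [7.7, 7.4, -1.6]
grip_width: 0.0465
gripper_force: 61.5
t: 55.95
tool_pos: [0.5291, -0.0161, 0.3221]
eef_rot: [-0.001, 0.997, -0.083, 0.003]
ft_force: [13.0, 1.3, -5.6]
grip_width: 0.0467
gripper_force: 62.3
t: 56.45
tool_pos: [0.5274, -0.0167, 0.3214]
eef_rot: [0.0, 0.997, -0.081, -0.0]
ft_force: [0.2, 0.0, 0.1]
grip_width: 0.0854
gripper_force: 0.0
```

```bash
python3 -m handwheel '{"dp":[[0,0,0],[0,0,0],[0,0,0],[0,0,0],[0,0,0],[0,0,0],[0,0,0],[0,0,0],[0,0,0],[0,0,0]],"twist":[[0,0,-0.15],[0,0,-0.15],[0,0,-0.15],[0,0,-0.15],[0,0,-0.15],[0,0,-0.15],[0,0,-0.15],[0,0,-0.15],[0,0,-0.15],[0,0,-0.15]]}' >/dev/null
python3 -m handwheel '{"dp":[[0,0,0],[0,0,0],[0,0,0],[0,0,0],[0,0,0],[0,0,0],[0,0,0],[0,0,0],[0,0,0],[0,0,0]],"twist":[[0,0,-0.15],[0,0,-0.15],[0,0,-0.15],[0,0,-0.15],[0,0,-0.15],[0,0,-0.15],[0,0,-0.15],[0,0,-0.15],[0,0,-0.15],[0,0,-0.15]]}' >/dev/null
python3 -m handwheel '{"dp":[[0,0,0],[0,0,0],[0,0,0],[0,0,0],[0,0,0],[0,0,0],[0,0,0]],"twist":[[0,0,-0.15],[0,0,-0.15],[0,0,-0.15],[0,0,-0.15],[0,0,-0.15],[0,0,-0.15],[0,0,0]]}' | grep -E "tool_pos|rot"
python3 -m handwheel '{"dp":[[0,0,0],[0,0,0],[0,0,0],[0,0,0],[0,0,0],[0,0,0],[0,0,0]],"twist":[[0,0,0],[0,0,0],[0,0,0],[0,0,0],[0,0,0],[0,0,0],[0,0,0]]}' 0
python3 -m handwheel '{"dp":[[0,0,0.0003],[0,0,0.0003],[0,0,0.0003],[0,0,0.0003],[0,0,0.0003],[0,0,0.0003],[0,0,0.0003],[0,0,0.0003]],"twist":[[0,0,0.15],[0,0,0.15],[0,0,0.15],[0,0,0.15],[0,0,0.15],[0,0,0.15],[0,0,0.15],[0,0,0.15]]}'
python3 -m handwheel '{"dp":[[0,0,0.0003],[0,0,0.0003],[0,0,0.0003],[0,0,0.0003],[0,0,0.0003],[0,0,0.0003],[0,0,0.0003],[0,0,0.0003],[0,0,0.0003]],"twist":[[0,0,0.15],[0,0,0.15],[0,0,0.15],[0,0,0.15],[0,0,0.15],[0,0,0.15],[0,0,0.15],[0,0,0.15],[0,0,0.15]]}'
python3 -m handwheel '{"dp":[[0,0,0.0003],[0,0,0.0003],[0,0,0.0003],[0,0,0.0003],[0,0,0.0003],[0,0,0.0003],[0,0,0],[0,0,0.0003],[0,0,0.0003],[0,0,0]],"twist":[[0,0,0.15],[0,0,0.15],[0,0,0.15],[0,0,0.15],[0,0,0.15],[0,0,0.15],[0,0,0.15],[0,0,0.15],[0,0,0.15],[0,0,0]]}'
python3 -m handwheel '{"dp":[[0,0,0],[0,0,0],[0,0,0],[0,0,0],[0,0,0],[0,0,-0.02],[0,0,-0.03],[0,0,-0.03],[0,0,-0.01],[0,0,0]],"twist":[[0,0,0],[0,0,0],[0,0,0],[0,0,0],[0,0,0],[0,0,0],[0,0,0],[0,0,0],[0,0,0],[0,0,0]]}' 100
python3 -c "
from h import *
plan(.4563,-.0861,.4118,6.2)"
```

```text
tool_pos: [0.5274, -0.0168, 0.3214]
eef_rot: [-0.0, -0.295, 0.955, 0.0]
t: 59.85
tool_pos: [0.5275, -0.0166, 0.3218]
eef_rot: [0.0, -0.294, 0.956, -0.0]
ft_force: [-2.0, 0.2, 5.5]
grip_width: 0.047
gripper_force: 61.0
t: 60.65
tool_pos: [0.5275, -0.0151, 0.3195]
eef_rot: [0.0, 0.299, 0.954, 0.001]
ft_force: [-1.7, 6.3, 6.0]
grip_width: 0.0464
gripper_force: 61.0
t: 61.55
tool_pos: [0.5286, -0.0147, 0.3171]
eef_rot: [0.0, 0.83, 0.558, 0.003]
ft_force: [6.9, 6.9, -1.2]
grip_width: 0.047
gripper_force: 61.5
t: 62.55
tool_pos: [0.5291, -0.0161, 0.3146]
eef_rot: [-0.001, 0.997, -0.083, 0.003]
ft_force: [12.8, 2.0, -4.7]
grip_width: 0.0466
gripper_force: 62.3
t: 63.55
tool_pos: [0.5277, -0.0166, 0.4054]
eef_rot: [0.0, 0.997, -0.081, 0.001]
ft_force: [-0.2, 0.4, -0.8]
grip_width: 0.0851
gripper_force: 0.0
pos [ 0.5277 -0.0166  0.4054] turn [ 0.002 -0.002 -1.84 ] shift [-0.0614 -0.0785 -0.0064] q7 -1.84 t 63.5 w 0.0851 F [-0.2  0.4 -0.8]
```

```bash
python3 -m handwheel '{"dp":[[0,0,-0.006],[0,0,0],[0,0,0],[0,0,0],[0,0,0],[0,0,0],[0,0,0],[0,0,0],[0,0,0],[0,0,0]],"twist":[[0,0,-0.15],[0,0,-0.15],[0,0,-0.15],[0,0,-0.15],[0,0,-0.15],[0,0,-0.15],[0,0,-0.15],[0,0,-0.15],[0,0,-0.15],[0,0,-0.15]]}' >/dev/null
python3 -m handwheel '{"dp":[[0,0,0],[0,0,0],[0,0,0],[-0.03,-0.039,0],[-0.031,-0.0395,0],[0,0,0]],"twist":[[0,0,-0.15],[0,0,-0.15],[0,0,-0.04],[0,0,0],[0,0,0],[0,0,0]]}'
python3 - <<'E'
from h import *
pic("wrist","w15.png")
a=cv2.imread("pics/w14.png");b=cv2.imread("pics/w15.png"); cv2.imwrite("pics/c15.png",cv2.resize(np.hstack([a[0:230,290:610],b[0:230,290:610]]),None,fx=1.25,fy=1.25))
E
```

```text
t: 65.15
tool_pos: [0.4527, -0.0903, 0.4082]
eef_rot: [-0.001, 0.671, 0.742, -0.002]
ft_force: [-0.1, -0.3, 0.0]
grip_width: 0.0856
gripper_force: 0.0
```

View pics/c15.png

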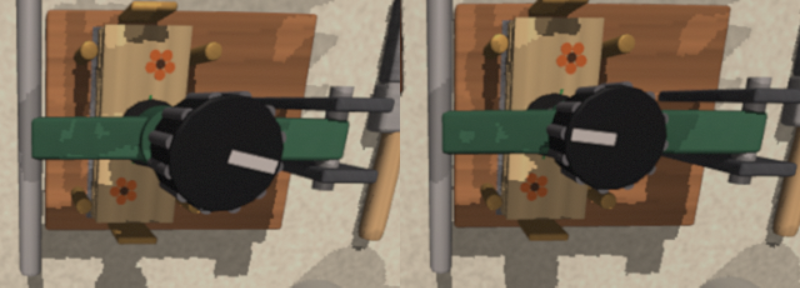

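The mark has gone from about 14° to about 187° clockwise plus two full turns, roughly 15.6 rad. That puts the foot about 5 mm past first touch. The arm is still level and the stack is in place, so I'll hand in.

```bash
python3 -c "
from bench import hand_in
print(hand_in())"
```

```text
the job is handed in; nothing more can be done
None
```

I handed the job in without seeing the judge's verdict: the finished cassette is flat in the box, both fresh cassettes (I found two) are stacked between the posts, the arm is down, and the knob is screwed about 15.6 rad, which by calculation puts the foot about 5 mm (5 N) past first touch.

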